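# Sort ball knobs with a tilting turret-cap drum

### The job

Four small steel ball knobs and one big one are mixed up in the clear tilting drum. With the drum still upright, turn its perforated cap until the middle-size opening, the long curved one, lies centred over the outlet on the tray side (at the small tab on the rim); then tip the drum right over with its side lever so that all four small knobs run out into the tray while the big one stays inside. Swing the drum back fully upright, let go, and leave the other things on the counter alone.

Things in the scene. Friction and masses are not known exactly. Their poses are not given: they have to be found in the camera images.
- stand: Fixed grey steel stand. Origin: on the counter straight below the drum's middle; x = pour direction (to the catch tray), y = along the tilt axis to the lever, z up. Base plate 285 x 200 x 8 mm (x -115 to +170). Cheek plates at y = +-80 mm carry the drum, 175 mm high
- tray_floor (a point): Middle of the open catch tray's rubber floor (stand x 40, y 0, z 12 mm). The fixed steel tray lies between the cheeks, under and in front of the drum: stand x -90 to +155 mm, y +-73 mm, walls 3 mm thick up to z = 50 mm
- drum (a joint): Tilt of the drum, rad: 0 = upright against its stop, 2.75 = tipped right over, nearly upside down, towards the tray against the other stop (cap pointing 68 degrees below level). Friction (about 0.3 N m, some 4 N at the lever) keeps it wherever it is left; nothing runs out before about 1.6 rad; the last may hang back behind the big knob until near the stop
- drum_centre (a point): Middle of the clear round drum, on the tilt axis (parallel to stand y), 155 mm above the counter; its axes turn with the drum: z to the cap, x to the outlet. Drum 134 mm outside, 128 inside. Under the cap a fixed dark lid has one outlet window, 84 degrees wide about x, from 30 mm radius to the wall, with a thin ridge across its middle; a small dark tab on the rim marks that side
- lever_grip (a point): Middle of the lever's round black handle: 18 mm diameter, 54 mm long, along the tilt axis, 130 mm out from the stand's middle on +y, circling the tilt axis at 70 mm radius, rigid with the drum. Upright: lever leans 79 degrees from vertical away from the tray (168 mm above counter); tipped: 79 degrees towards it. The handle spins freely in the grasp and can be held from above all the way
- cap (a joint): Turn of the cap on the drum, rad, positive anticlockwise seen from above the upright drum, range +-3.4: 0 = the oblong opening exactly over the outlet; +1.57 = blank part over it (closed); +-3.14 = fine holes (8 mm); -1.57 = the 40 mm round hole. Friction (about 0.07 N m) keeps it where it is left
- cap_grip (a point): Middle of the cap's black grip bar, on the drum's axis, 15 mm above the cap's top face (upright: 223.5 mm above the counter). Bar 60 mm long along this point's x, 14 mm thick, 30 mm high; x points to the oblong opening, z outwards along the drum's axis. Cap: aluminium disc 144 mm across
- cap_mid (a point): Middle of the cap's oblong opening, on the cap's top face, 54.5 mm from the cap's axis. The opening is curved along the rim, 20 mm wide (radially) and about 70 mm long, round-ended. The cap's other parts: 90 degrees anticlockwise from it a 40 mm round hole, opposite it eight fine 8 mm holes, 90 degrees clockwise blank
- small1_c (a point): centre of a small steel ball knob, 16 mm in diameter, 17 g, loose in the drum
- small2_c (a point): centre of a second small ball knob, 16 mm
- small3_c (a point): centre of a third small ball knob, 16 mm
- small4_c (a point): centre of a fourth small ball knob, 16 mm
- big_c (a point): centre of the big steel ball knob, 32 mm in diameter, 133 g, loose in the drum; it passes only the 40 mm hole
- toggle: bystander: toggle switch 28 x 36 x 60 mm high standing on the counter, origin under its middle
- pot: bystander: round potentiometer 38 mm across, 49 mm high with its shaft, origin under its middle
- driver: bystander: screwdriver 170 mm long lying along its x axis, origin under its middle
- carton: bystander: small cardboard carton 90 x 70 x 50 mm, origin under its middle

How it is judged:
By the outcome, as a careful person would: the job done as asked, in the order asked, and still so for the second after the job is handed in, with the robot touching nothing.
It also fails if it takes over 72 s, if anything falls off the work surface, if the arm or the gripper's body presses on something with over 40 N, if the wrist force passes 120 N, or if a joint passes its speed limit or range.

### The arm

A 6-joint arm with a two-finger parallel gripper is mounted at the origin on the work surface. World frame = base frame: x ahead of the robot, y to its left, z up, the work surface at z = 0. Lengths are in m, angles in rad, forces in N, time in s.
With the tool pointing down it reaches from about 0.35 to 0.975 m from the base axis. Payload 4.9 kg.
Tool frame: the origin (TCP) lies midway between the tips of the shut fingers; the grasp point (between the pads) lies 19 mm behind it; z points along the fingers, y is the direction in which the jaws open and shut (so a half turn about z gives the same grasp; the last joint's range is limited). The gripper opens to 85 mm and grips with 20 to 120 N. Pads are 22 mm wide; open, the fingers measure 114 mm over their backs; the gripper's body (76 mm by 85 mm) begins 54 mm behind the grasp point. The pads swing forward as they close: fully open they stand 13 mm farther back than shut.
Start: joints at [-1.443, 0.053, 1.613, -0, 1.476, -0.119], TCP at [0.153, -0.606, 0.231] pointing down, gripper open.
Joint ranges: [-3.01, 3.01], [-1.01, 2.22], [0.06, 2.58], [-1.02, 4.17], [0.09, 2.62], [-3.14, 3.14]. Speed limits (rad/s): [2.57, 2.57, 3.14, 3.14, 3.14, 3.14].

### API

Orientations are given as a unit quaternion [w, x, y, z].
In Python, from plant import manip gives the robot as it stands. The module is installed in compiled form; this text tells all that it offers.
- The arm moves only by the tool move_arm, never from a script. Its argument "rows" is a list of rows, each an object of numbers: "tx", "ty", "tz": the shift along the tool's x, y, z in m; "ax", "ay", "az": the turn, a rotation vector about the tool's x, y, z in degrees; "jaw": the closure in counts, from 0 (fully open) to 255 (shut). In form: [{"tx": .., "ty": .., "tz": .., "ax": .., "ay": .., "az": .., "jaw": ..}, ...]. A call has 1 to 12 rows; each row shifts and turns the pose as measured when the row begins, along the tool's axes as they then stand; what a row does not reach is not made up. A row lasts 1/10 s, in which the tool goes at most 50 mm and 8.59 degrees, less where a joint would pass 70% of its speed; a pose out of reach is approached as far as the arm can. A call with a gripper value outside its range is refused whole. The fingers move at their own pace and stop on an object; the grip force is fixed at half the most. Time passes only in rows, so rows that do not move let the fingers close. It gives the time, the measured TCP pose, the force and the opening at its end, in the units of the state.
- manip.state(): the state, without advancing time (a new reading comes with each control period).
- manip.grab_frame(name): name is "scene" or "top"; returns a dict with "color" (384x512x3 uint8, red, green, blue), "intrinsics" (3x3 intrinsics, pixels), "R" (3x3) and "t" (3): a world point X has camera coordinates R X + t. Camera axes: x right, y down, z forward; pixel columns grow to the right and rows downward; lengths in m; the calibration is good to about 2 mm. A picture is of the moment at which its call begins. There is no depth.
- manip.job_done(): hands the job in, once; it reports no verdict.
The state is a dict: "time": time; "joint_pos": joint angles; "joint_vel": joint speeds; "joint_efforts": joint torques, N m; "tool_pos": TCP position; "tool_rot": TCP orientation; "contact_force": force on the tool from outside, world axes, zero at the start; "ft_torque": the same for the moment, N m; "gripper_width": opening from 0.0 (shut) to 1.0 (fully open).
Only numpy, scipy, OpenCV 4.12 (cv2) and the standard library are available. Lean on these libraries where they do the work, as an engineer would, in place of code of your own. Each camera call takes 0.05 s, during which the arm holds its last target.

## Working session

There is one attempt and no reset: what is moved stays moved. The work goes in short steps, Python scripts to look and compute and a tool call to move; the robot and the scene stay as the last step left them, time stands still between calls to the robot, and variables do not carry over. Pictures are saved under pics/ and viewed, and the job is handed in when it is done.

Besides the shell and the picture viewer there is one more tool, called after "Emit:" by a JSON object that holds its "op" and its "data", one argument or row to a line. move_arm: Moves the arm, as the interface text tells. Its arguments: {"type":"object","properties":{"rows":{"type":"array"}},"required":["rows"]}

```bash
mkdir -p pics; cat > h.py <<'E'
import numpy as np, cv2, pickle
from plant import manip
def snap(name,tag):
    f=manip.grab_frame(name); pickle.dump(f,open(f'pics/{name}_{tag}.pkl','wb'))
    cv2.imwrite(f'pics/{name}_{tag}.png',cv2.cvtColor(f['color'],cv2.COLOR_RGB2BGR)); return f
def load(name,tag): return pickle.load(open(f'pics/{name}_{tag}.pkl','rb'))
def ray(f,u,v):
    R,t,K=map(np.array,(f['R'],f['t'],f['intrinsics']))
    o=-R.T@t; d=R.T@np.linalg.inv(K)@np.array([u,v,1.]); return o,d
def onz(f,u,v,z):
    o,d=ray(f,u,v); return o+d*(z-o[2])/d[2]
def proj(f,X):
    R,t,K=map(np.array,(f['R'],f['t'],f['intrinsics']))
    c=R@np.array(X)+t; p=K@c; return p[:2]/p[2]
E
python3 - <<'E'
from h import *
for n in('scene','top'):
    f=snap(n,'0'); print(n,-np.array(f['R']).T@np.array(f['t']),f['R'],f['intrinsics'])
    c=cv2.imread(f'pics/{n}_0.png'); cv2.imwrite(f'pics/{n}_0b.png',cv2.resize(c,(800,600),interpolation=cv2.INTER_CUBIC))
print(manip.state())
E
```

```text
scene [ 0.9254073  -0.60961212  1.07228001] [[ 0.8472133   0.53117137 -0.00930561]
 [ 0.41756848 -0.67664233 -0.60645834]
 [-0.32842988  0.50991384 -0.79506081]] [[469.64578821   0.         261.10097988]
 [  0.         469.64578821 191.99067968]
 [  0.           0.           1.        ]]
top [ 0.24862524 -0.03599737  1.56728367] [[-0.01202394 -0.99991646 -0.00474317]
 [-0.98105049  0.01271417 -0.19333463]
 [ 0.19337878  0.00232865 -0.98112141]] [[473.77117508   0.         249.14812777]
 [  0.         473.77117508 184.15372306]
 [  0.           0.           1.        ]]
{'time': 0.1, 'joint_pos': array([-1.44300449e+00,  5.33142498e-02,  1.61416654e+00, -4.78460817e-06,
        1.47602200e+00, -1.19000587e-01]), 'joint_vel': array([ 0.00049303,  0.00026521, -0.00494422,  0.00038802, -0.00030834,
       -0.00125254]), 'joint_efforts': array([-1.56442275e-03, -3.94906569e+01, -3.71362317e+01, -2.36736978e-04,
        3.98070508e-03, -2.09399751e-06]), 'tool_pos': array([ 0.15260933, -0.60548998,  0.23016557]), 'tool_rot': array([-9.55045270e-04,  9.92395862e-01,  1.23083467e-01, -6.57941904e-06]), 'contact_force': array([-0.88972792, -0.18621732, -0.1381311 ]), 'ft_torque': array([-0.04309367, -0.00992024, -0.00572895]), 'gripper_width': 1.0019905029905496}
```

View pics/scene_0b.png

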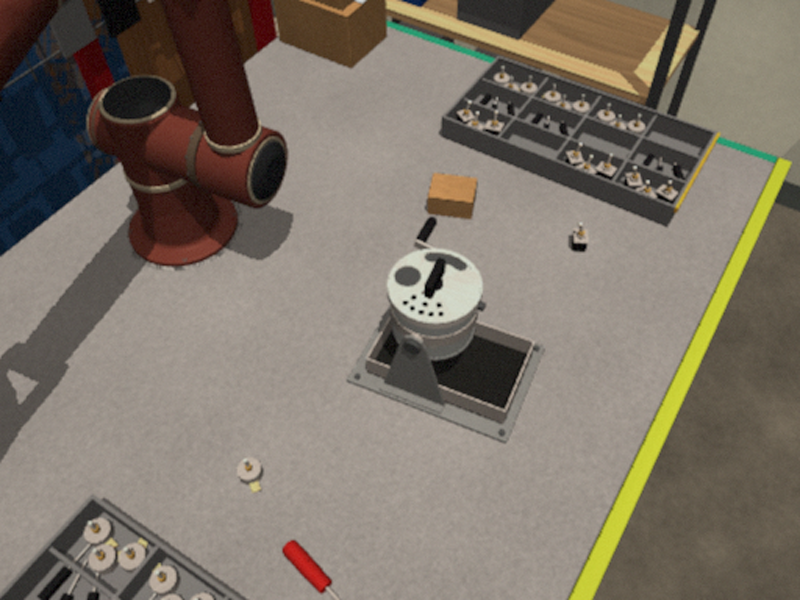

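View pics/top_0b.png

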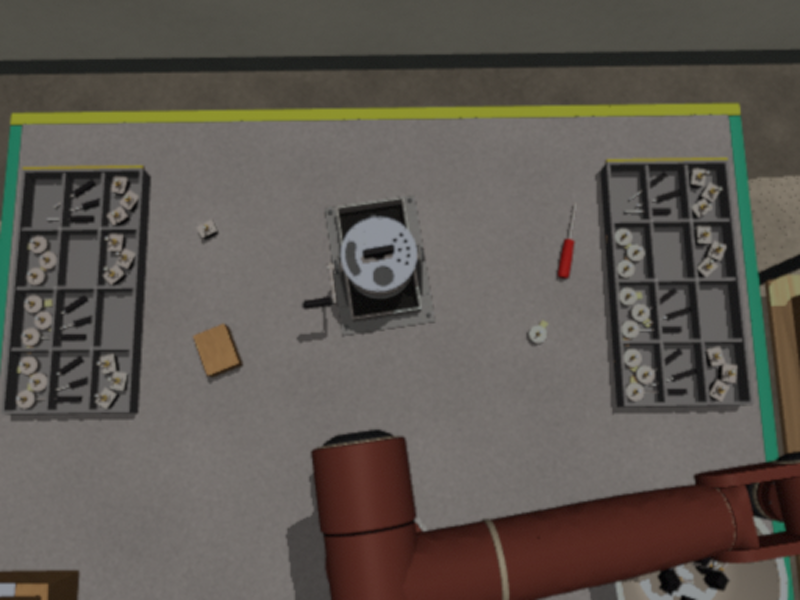

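```bash
python3 - <<'E'
import cv2
a=cv2.imread('pics/top_0.png')[120:220,180:290]; b=cv2.imread('pics/scene_0.png')[140:290,210:360]
cv2.imwrite('pics/a.png',cv2.resize(a,None,fx=7,fy=6,interpolation=cv2.INTER_CUBIC)[:600,:800] if 0 else cv2.resize(a,None,fx=6,fy=6,interpolation=cv2.INTER_CUBIC))
cv2.imwrite('pics/b.png',cv2.resize(b,None,fx=4,fy=4,interpolation=cv2.INTER_CUBIC))
E
```

```text
(no output)
```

View pics/a.png

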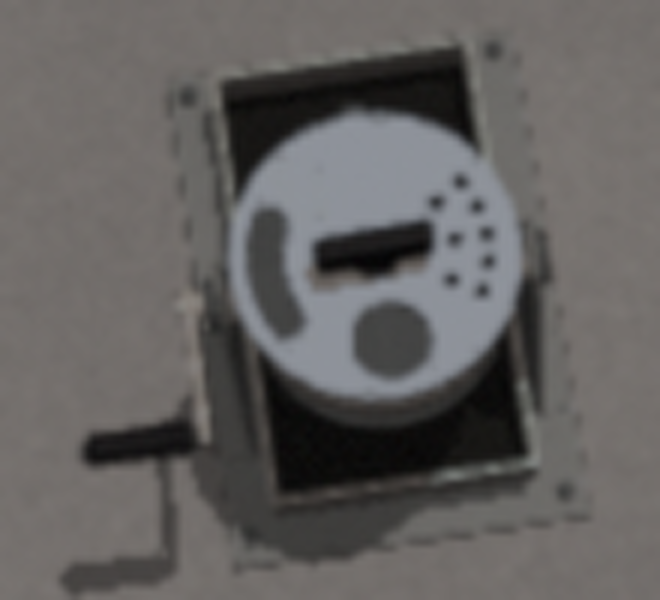

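View pics/b.png

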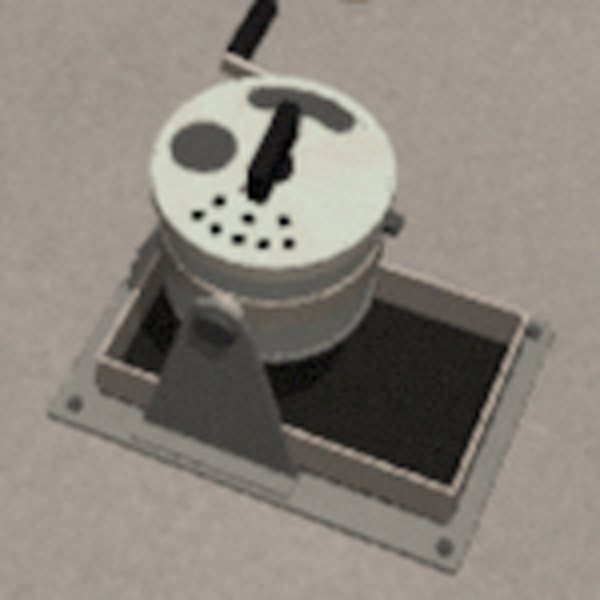

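```bash
python3 - <<'E'
from h import *
f=load('top','0'); im=f['color'].astype(int)
P=lambda x,y,z: onz(f,180+(x+.5)/6-.5,120+(y+.5)/6-.5,z)
for n,pts,z in(('tray',[(222,80),(465,45),(535,460),(280,498)],.05),('bolts',[(188,96),(492,50),(565,490)],.009)):
    q=[P(x,y,z) for x,y in pts]; print(n,np.round(q,4).tolist())
    for a,b in zip(q[:-1],q[1:]):
        d=b-a; print(np.linalg.norm(d),np.degrees(np.arctan2(d[1],d[0])))
    print('mean',np.mean(q,0))
for k,fr in(('top',f),('scene',load('scene','0'))):
    im=fr['color']; g=cv2.cvtColor(im,cv2.COLOR_RGB2GRAY).astype(float)
    lo=(180,120,290,220) if k=='top' else (240,150,330,220)
    m=np.zeros_like(g,np.uint8); th=110 if k=='top' else 170
    m[lo[1]:lo[3],lo[0]:lo[2]]=(g[lo[1]:lo[3],lo[0]:lo[2]]>th)*255
    cs,_=cv2.findContours(m,cv2.RETR_EXTERNAL,cv2.CHAIN_APPROX_NONE); c=max(cs,key=cv2.contourArea)
    w=np.array([onz(fr,u,v,.2085)[:2] for u,v in c[:,0,:]],np.float32)
    (x,y),r=cv2.minEnclosingCircle(w); e=cv2.fitEllipse(w*1000); print(k,'cap',x,y,r,e)
    # bar: dark
    C=np.array(e[0])/1000
    # polar dark features on cap face
    for u,v in [(0,0)]: pass
    mm=np.zeros_like(m); 
    for v in range(lo[1],lo[3]):
        for u in range(lo[0],lo[2]):
            X=onz(fr,u,v,.2385)[:2]
            if np.hypot(*(X-C))<.042 and g[v,u]<(45 if k=='top' else 60): mm[v,u]=255
    n,l,s,cc=cv2.connectedComponentsWithStats(mm)
    i=1+np.argmax(s[1:,4]); vv,uu=np.where(l==i)
    print('bar',s[i],cc[i]); w=np.array([onz(fr,u,v,.2385)[:2] for u,v in zip(uu,vv)],np.float32)*1000
    print(cv2.minAreaRect(w), w.mean(0))
E
```

```text
tray [[0.7233, 0.0742, 0.05], [0.7418, -0.0613, 0.05], [0.5068, -0.0956, 0.05], [0.4878, 0.0425, 0.05]]
0.1366680095551683 -82.22727857876522
0.23746014152504666 -171.69502360504558
0.1393906977069535 97.85086171879098
mean [ 0.61492917 -0.01003769  0.05      ]
bolts [[0.7269, 0.0965, 0.009], [0.7519, -0.0773, 0.009], [0.4967, -0.1135, 0.009]]
0.17565065182805087 -81.80670905533268
0.25775340645770056 -171.94300591147461
mean [ 0.65851232 -0.03143138  0.009     ]
top cap 0.5631176233291626 -0.05547285079956055 0.17836831510066986 ((556.9050903320312, -50.667930603027344), (236.83937072753906, 315.7027282714844), 80.07442474365234)
bar [241 157  11   9  47] [246.25531915 160.95744681]
((578.8002319335938, -23.15355110168457), (14.54892635345459, 33.91978454589844), 26.477737426757812) [578.8826   -25.318962]
scene cap 0.5806756019592285 -0.003178182989358902 0.07867264002561569 ((584.1956176757812, -7.159476280212402), (141.1636199951172, 145.68162536621094), 48.24373245239258)
bar [272 165  13  23 164] [278.42682927 176.74390244]
((592.5213623046875, -13.547035217285156), (21.415822982788086, 66.60301971435547), 12.432254791259766) [591.36316  -16.682142]
```

```bash
python3 - <<'E'
from h import *
f=load('top','0'); im=f['color'].astype(int)
m=np.zeros(im.shape[:2],np.uint8)
d=(im[...,2]-im[...,0]); print(im[140,240],im[190,200])
sub=np.s_[130:192,212:272]; m[sub]=((d[sub]>8)&(im[sub].sum(-1)>270))*255
m=cv2.morphologyEx(m,cv2.MORPH_OPEN,np.ones((3,3),np.uint8))
cs,_=cv2.findContours(m,cv2.RETR_EXTERNAL,cv2.CHAIN_APPROX_NONE); c=max(cs,key=cv2.contourArea); print(cv2.boundingRect(c))
w=np.array([onz(f,u,v,.2085)[:2] for u,v in c[:,0,:]],np.float32); print(cv2.fitEllipse(w*1000))
P=lambda x,y,z: onz(f,180+(x+.5)/6-.5,120+(y+.5)/6-.5,z)
C=P(376,254,.2085);print('C',C)
for n,x,y in(('round',392,340),('ob top',268,215),('ob bot',290,328),('ob mid',263,272),('tab',370,110)):
    q=P(x,y,.2085)-C; print(n,np.hypot(q[0],q[1]),np.degrees(np.arctan2(q[1],q[0])))
a,b=P(318,240,.2385),P(430,226,.2385); q=a-b; print('bar',np.hypot(q[0],q[1]),np.degrees(np.arctan2(q[1],q[0])),(a+b)/2)
a,b=P(88,448,.168),P(192,436,.168);q=a-b; print('lever',a,b,np.degrees(np.arctan2(q[1],q[0])))
g=load('scene','0'); S=lambda x,y,z: onz(g,210+(x+.5)/4-.5,140+(y+.5)/4-.5,z)
C=np.array([.583,-.012,0])
for n,x,y in(('round',204,147),('ob end1',268,97),('ob end2',338,122)):
    q=S(x,y,.2085)-C; print(n,np.hypot(q[0],q[1]),np.degrees(np.arctan2(q[1],q[0])))
a,b=S(291,104,.2385),S(259,188,.2385);q=a-b; print('bar',np.hypot(q[0],q[1]),np.degrees(np.arctan2(q[1],q[0])),(a+b)/2)
E
```

```text
[139 143 151] [112 107 104]
(221, 139, 45, 47)
((586.6619262695312, -17.86141586303711), (120.39420318603516, 136.8635711669922), 102.96070098876953)
C [ 0.5835768  -0.01322364  0.2085    ]
round 0.04398029455506904 -170.2831613696302
ob top 0.056902790611070966 68.89373386473525
ob bot 0.05609196545983326 130.85744002813462
ob mid 0.056221598962884076 98.55573123487179
tab 0.07366754285544642 1.791487147432645
bar 0.05436461277334817 96.58354954361997 [ 0.5866002  -0.01286966  0.2385    ]
lever [0.49569446 0.13234535 0.168     ] [0.50111927 0.08035947 0.168     ] 95.9573507267796
round 0.04041029418710131 -173.28826764134934
ob end1 0.05615147174315257 119.80552763188439
ob end2 0.05668837155493246 71.55557977570396
bar 0.06503829267995069 104.44361678943137 [ 0.59023846 -0.01480029  0.2385    ]
```

```bash
cat >> h.py <<'E'
from scipy.spatial.transform import Rotation as Ro
import json
def cur():
    s=manip.state(); q=np.array(s['tool_rot']); return np.array(s['tool_pos']),Ro.from_quat(q,scalar_first=True),s
def yaw(R): y=R.as_matrix()[:,1]; return np.degrees(np.arctan2(y[1],y[0]))
def target(yawdeg):
    a=np.radians(yawdeg); y=np.array([np.cos(a),np.sin(a),0]); z=np.array([0,0,-1.]); return Ro.from_matrix(np.stack([np.cross(y,z),y,z],1))
def plan(p1,yawdeg,n,jaw,dec=3):
    p,R,_=cur(); Rt=target(yawdeg); rows=[]
    for i in range(n):
        k=n-i; d=(np.array(p1)-p)/k; rv=(R.inv()*Rt).as_rotvec()/k
        t=np.round(R.inv().apply(d),dec)+0.; a=np.round(np.degrees(rv),1)+0.
        rows.append(dict(tx=t[0],ty=t[1],tz=t[2],ax=a[0],ay=a[1],az=a[2],jaw=jaw))
        p=p+R.apply(t); R=R*Ro.from_rotvec(np.radians(a))
    for r in rows: print(json.dumps(r))
def show():
    p,R,s=cur(); print(round(s['time'],2),np.round(p,4),'yaw',round(yaw(R),2),'tilt',np.round(R.as_matrix()[:,2],3),'F',np.round(s['contact_force'],1),'T',np.round(s['ft_torque'],2),'w',round(s['gripper_width'],3),np.round(s['joint_pos'],2))
E
python3 -c "
from h import *
show(); plan([.583,-.0135,.30],8.5,24,0)"
```

```text
0.1 [ 0.1526 -0.6055  0.2302] yaw -75.86 tilt [-0.     0.002 -1.   ] F [-0.9 -0.2 -0.1] T [-0.04 -0.01 -0.01] w 1.002 [-1.44  0.05  1.61 -0.    1.48 -0.12]
{"tx": 0.023, "ty": -0.02, "tz": -0.003, "ax": 0.0, "ay": 0.0, "az": -3.5, "jaw": 0}
{"tx": 0.025, "ty": -0.018, "tz": -0.003, "ax": 0.0, "ay": 0.0, "az": -3.5, "jaw": 0}
{"tx": 0.026, "ty": -0.017, "tz": -0.003, "ax": 0.0, "ay": 0.0, "az": -3.5, "jaw": 0}
{"tx": 0.027, "ty": -0.015, "tz": -0.003, "ax": 0.0, "ay": 0.0, "az": -3.5, "jaw": 0}
{"tx": 0.027, "ty": -0.013, "tz": -0.003, "ax": 0.0, "ay": 0.0, "az": -3.5, "jaw": 0}
{"tx": 0.028, "ty": -0.012, "tz": -0.003, "ax": 0.0, "ay": 0.0, "az": -3.5, "jaw": 0}
{"tx": 0.029, "ty": -0.01, "tz": -0.003, "ax": 0.0, "ay": 0.0, "az": -3.5, "jaw": 0}
{"tx": 0.029, "ty": -0.008, "tz": -0.003, "ax": 0.0, "ay": 0.0, "az": -3.5, "jaw": 0}
{"tx": 0.03, "ty": -0.006, "tz": -0.003, "ax": 0.0, "ay": 0.0, "az": -3.5, "jaw": 0}
{"tx": 0.03, "ty": -0.004, "tz": -0.003, "ax": 0.0, "ay": 0.0, "az": -3.5, "jaw": 0}
{"tx": 0.03, "ty": -0.003, "tz": -0.003, "ax": 0.0, "ay": 0.0, "az": -3.5, "jaw": 0}
{"t
[... 397 characters left out ...]
"az": -3.5, "jaw": 0}
{"tx": 0.029, "ty": 0.009, "tz": -0.003, "ax": 0.0, "ay": 0.0, "az": -3.5, "jaw": 0}
{"tx": 0.029, "ty": 0.01, "tz": -0.003, "ax": 0.0, "ay": 0.0, "az": -3.6, "jaw": 0}
{"tx": 0.028, "ty": 0.012, "tz": -0.002, "ax": 0.0, "ay": 0.0, "az": -3.5, "jaw": 0}
{"tx": 0.027, "ty": 0.014, "tz": -0.003, "ax": 0.0, "ay": 0.0, "az": -3.6, "jaw": 0}
{"tx": 0.026, "ty": 0.015, "tz": -0.002, "ax": 0.0, "ay": 0.0, "az": -3.5, "jaw": 0}
{"tx": 0.025, "ty": 0.017, "tz": -0.003, "ax": 0.0, "ay": 0.0, "az": -3.6, "jaw": 0}
{"tx": 0.025, "ty": 0.019, "tz": -0.002, "ax": 0.0, "ay": -0.1, "az": -3.5, "jaw": 0}
{"tx": 0.023, "ty": 0.02, "tz": -0.003, "ax": 0.0, "ay": 0.0, "az": -3.6, "jaw": 0}
```

Emit:
{"op": "move_arm", "data": {
  "rows": [
    {"tx":0.023,"ty":-0.02,"tz":-0.006,"az":-3.5,"jaw":0},
    {"tx":0.025,"ty":-0.018,"tz":-0.006,"az":-3.5,"jaw":0},
    {"tx":0.026,"ty":-0.017,"tz":-0.006,"az":-3.5,"jaw":0},
    {"tx":0.027,"ty":-0.015,"tz":-0.006,"az":-3.5,"jaw":0},
    {"tx":0.027,"ty":-0.013,"tz":-0.006,"az":-3.5,"jaw":0},
    {"tx":0.028,"ty":-0.012,"tz":-0.006,"az":-3.5,"jaw":0},
    {"tx":0.029,"ty":-0.01,"tz":-0.006,"az":-3.5,"jaw":0},
    {"tx":0.029,"ty":-0.008,"tz":-0.006,"az":-3.5,"jaw":0},
    {"tx":0.03,"ty":-0.006,"tz":-0.006,"az":-3.5,"jaw":0},
    {"tx":0.03,"ty":-0.004,"tz":-0.006,"az":-3.5,"jaw":0},
    {"tx":0.03,"ty":-0.003,"tz":-0.006,"az":-3.5,"jaw":0},
    {"tx":0.03,"ty":-0.001,"tz":-0.006,"az":-3.5,"jaw":0}
  ]
}}

```text
schema error: expected keys tx, ty, tz, ax, ay, az, jaw
```

```bash
python3 -c "
from h import *
show(); plan([.583,-.0135,.29],8.5,12,0)"
```

```text
0.1 [ 0.1526 -0.6055  0.2302] yaw -75.86 tilt [-0.     0.002 -1.   ] F [-0.9 -0.2 -0.1] T [-0.04 -0.01 -0.01] w 1.002 [-1.44  0.05  1.61 -0.    1.48 -0.12]
{"tx": 0.047, "ty": -0.039, "tz": -0.005, "ax": 0.0, "ay": 0.0, "az": -7.0, "jaw": 0}
{"tx": 0.051, "ty": -0.033, "tz": -0.005, "ax": 0.0, "ay": 0.0, "az": -7.0, "jaw": 0}
{"tx": 0.055, "ty": -0.027, "tz": -0.005, "ax": 0.0, "ay": 0.0, "az": -7.0, "jaw": 0}
{"tx": 0.058, "ty": -0.02, "tz": -0.005, "ax": 0.0, "ay": 0.0, "az": -7.0, "jaw": 0}
{"tx": 0.06, "ty": -0.012, "tz": -0.005, "ax": 0.0, "ay": 0.0, "az": -7.0, "jaw": 0}
{"tx": 0.061, "ty": -0.005, "tz": -0.005, "ax": 0.0, "ay": 0.0, "az": -7.1, "jaw": 0}
{"tx": 0.061, "ty": 0.002, "tz": -0.005, "ax": 0.0, "ay": 0.0, "az": -7.0, "jaw": 0}
{"tx": 0.06, "ty": 0.01, "tz": -0.005, "ax": 0.0, "ay": 0.0, "az": -7.1, "jaw": 0}
{"tx": 0.058, "ty": 0.017, "tz": -0.005, "ax": 0.0, "ay": 0.0, "az": -7.0, "jaw": 0}
{"tx": 0.056, "ty": 0.024, "tz": -0.005, "ax": 0.0, "ay": 0.0, "az": -7.1, "jaw": 0}
{"tx": 0.053, "ty": 0.031, "tz": -0.004, "ax": 0.0, "ay": -0.1, "az": -7.0, "jaw": 0}
{"tx": 0.048, "ty": 0.037, "tz": -0.005, "ax": 0.0, "ay": 0.0, "az": -7.1, "jaw": 0}
```

All keys needed.

Emit:
{"op": "move_arm", "data": {
  "rows": [
    {"tx":0.023,"ty":-0.02,"tz":-0.006,"ax":0,"ay":0,"az":-3.5,"jaw":0},
    {"tx":0.025,"ty":-0.018,"tz":-0.006,"ax":0,"ay":0,"az":-3.5,"jaw":0},
    {"tx":0.026,"ty":-0.017,"tz":-0.006,"ax":0,"ay":0,"az":-3.5,"jaw":0},
    {"tx":0.027,"ty":-0.015,"tz":-0.006,"ax":0,"ay":0,"az":-3.5,"jaw":0},
    {"tx":0.027,"ty":-0.013,"tz":-0.006,"ax":0,"ay":0,"az":-3.5,"jaw":0},
    {"tx":0.028,"ty":-0.012,"tz":-0.006,"ax":0,"ay":0,"az":-3.5,"jaw":0},
    {"tx":0.029,"ty":-0.01,"tz":-0.006,"ax":0,"ay":0,"az":-3.5,"jaw":0},
    {"tx":0.029,"ty":-0.008,"tz":-0.006,"ax":0,"ay":0,"az":-3.5,"jaw":0},
    {"tx":0.03,"ty":-0.006,"tz":-0.006,"ax":0,"ay":0,"az":-3.5,"jaw":0},
    {"tx":0.03,"ty":-0.004,"tz":-0.006,"ax":0,"ay":0,"az":-3.5,"jaw":0},
    {"tx":0.03,"ty":-0.003,"tz":-0.006,"ax":0,"ay":0,"az":-3.5,"jaw":0},
    {"tx":0.03,"ty":-0.001,"tz":-0.006,"ax":0,"ay":0,"az":-3.5,"jaw":0}
  ]
}}

```text
time: 1.3
tool_pos: [0.367, -0.2947, 0.2975]
tool_rot: [-0.008, 0.877, 0.481, 0.002]
contact_force: [-0.2, -0.4, 0.3]
gripper_width: 1.0
```

```bash
python3 -c "
from h import *
show(); plan([.583,-.0135,.29],8.5,12,0)"
```

```text
1.3 [ 0.367  -0.2947  0.2975] yaw -32.56 tilt [-0.005  0.016 -1.   ] F [-0.2 -0.4  0.3] T [-0.01  0.01  0.01] w 1.0 [-0.84 -0.35  1.86  0.01  1.64 -0.27]
{"tx": 0.029, "ty": 0.003, "tz": 0.001, "ax": 0.0, "ay": -0.1, "az": -3.4, "jaw": 0}
{"tx": 0.029, "ty": 0.004, "tz": 0.001, "ax": 0.0, "ay": -0.1, "az": -3.4, "jaw": 0}
{"tx": 0.029, "ty": 0.006, "tz": 0.001, "ax": 0.0, "ay": -0.1, "az": -3.4, "jaw": 0}
{"tx": 0.029, "ty": 0.008, "tz": 0.001, "ax": -0.1, "ay": -0.1, "az": -3.4, "jaw": 0}
{"tx": 0.028, "ty": 0.009, "tz": 0.001, "ax": -0.1, "ay": -0.1, "az": -3.4, "jaw": 0}
{"tx": 0.027, "ty": 0.011, "tz": 0.001, "ax": 0.0, "ay": -0.1, "az": -3.4, "jaw": 0}
{"tx": 0.027, "ty": 0.013, "tz": 0.0, "ax": -0.1, "ay": 0.0, "az": -3.4, "jaw": 0}
{"tx": 0.026, "ty": 0.014, "tz": 0.001, "ax": 0.0, "ay": -0.1, "az": -3.5, "jaw": 0}
{"tx": 0.025, "ty": 0.016, "tz": 0.0, "ax": -0.1, "ay": 0.0, "az": -3.4, "jaw": 0}
{"tx": 0.024, "ty": 0.017, "tz": 0.0, "ax": 0.0, "ay": -0.1, "az": -3.5, "jaw": 0}
{"tx": 0.023, "ty": 0.019, "tz": 0.001, "ax": -0.1, "ay": 0.0, "az": -3.4, "jaw": 0}
{"tx": 0.022, "ty": 0.02, "tz": 0.0, "ax": 0.0, "ay": -0.1, "az": -3.5, "jaw": 0}
```

Emit:
{"op": "move_arm", "data": {
  "rows": [
    {"tx":0.029,"ty":0.003,"tz":0.0,"ax":0,"ay":-0.1,"az":-3.4,"jaw":0},
    {"tx":0.029,"ty":0.004,"tz":0.0,"ax":0,"ay":-0.1,"az":-3.4,"jaw":0},
    {"tx":0.029,"ty":0.006,"tz":0.0,"ax":0,"ay":-0.1,"az":-3.4,"jaw":0},
    {"tx":0.029,"ty":0.008,"tz":0.0,"ax":-0.1,"ay":-0.1,"az":-3.4,"jaw":0},
    {"tx":0.028,"ty":0.009,"tz":0.0,"ax":-0.1,"ay":-0.1,"az":-3.4,"jaw":0},
    {"tx":0.027,"ty":0.011,"tz":0.0,"ax":0,"ay":-0.1,"az":-3.4,"jaw":0},
    {"tx":0.027,"ty":0.013,"tz":0.0,"ax":-0.1,"ay":0,"az":-3.4,"jaw":0},
    {"tx":0.026,"ty":0.014,"tz":0.0,"ax":0,"ay":-0.1,"az":-3.5,"jaw":0},
    {"tx":0.025,"ty":0.016,"tz":0.0,"ax":-0.1,"ay":0,"az":-3.4,"jaw":0},
    {"tx":0.024,"ty":0.017,"tz":0.0,"ax":0,"ay":-0.1,"az":-3.5,"jaw":0},
    {"tx":0.023,"ty":0.019,"tz":0.0,"ax":-0.1,"ay":0,"az":-3.4,"jaw":0},
    {"tx":0.022,"ty":0.02,"tz":0.0,"ax":0,"ay":-0.1,"az":-3.5,"jaw":0}
  ]
}}

```text
time: 2.5
tool_pos: [0.584, 0.0044, 0.2932]
tool_rot: [-0.002, 0.64, 0.768, -0.002]
contact_force: [0.4, -0.4, -1.1]
gripper_width: 1.002
```

```bash
python3 -c "
from h import *
show(); plan([.583,-.0135,.245],8.5,4,100)
f=snap('scene','1'); c=f['color'][90:290,180:380][...,::-1]; cv2.imwrite('pics/s1.png',cv2.resize(c,None,fx=3,fy=3,interpolation=cv2.INTER_CUBIC))
"
```

```text
2.5 [0.584  0.0044 0.2932] yaw 10.35 tilt [-0.006 -0.    -1.   ] F [ 0.4 -0.4 -1.1] T [-0.05  0.01  0.03] w 1.002 [-0.12 -0.07  1.63 -0.    1.59 -0.3 ]
{"tx": -0.004, "ty": -0.001, "tz": 0.012, "ax": -0.1, "ay": 0.0, "az": 0.5, "jaw": 100}
{"tx": -0.005, "ty": -0.001, "tz": 0.012, "ax": -0.1, "ay": 0.0, "az": 0.4, "jaw": 100}
{"tx": -0.004, "ty": -0.001, "tz": 0.012, "ax": -0.1, "ay": 0.0, "az": 0.5, "jaw": 100}
{"tx": -0.005, "ty": -0.001, "tz": 0.012, "ax": 0.0, "ay": 0.0, "az": 0.4, "jaw": 100}
```

View pics/s1.png

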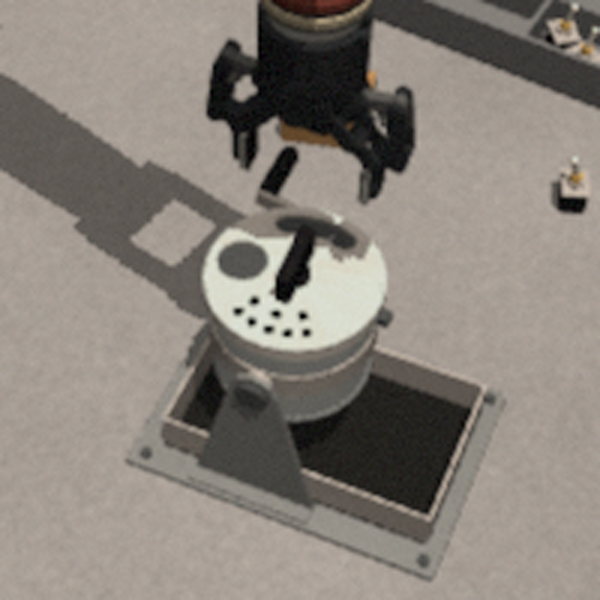

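Emit:
{"op": "move_arm", "data": {
  "rows": [
    {"tx":-0.008,"ty":-0.002,"tz":0.0,"ax":-0.1,"ay":0,"az":0.6,"jaw":0},
    {"tx":-0.008,"ty":-0.002,"tz":0.0,"ax":-0.1,"ay":0,"az":0.6,"jaw":0},
    {"tx":0,"ty":0,"tz":0.0,"ax":0,"ay":0,"az":0,"jaw":0},
    {"tx":0,"ty":0,"tz":0.0,"ax":0,"ay":0,"az":0,"jaw":0}
  ]
}}

```text
time: 2.95
tool_pos: [0.5833, -0.0105, 0.2907]
tool_rot: [-0.003, 0.648, 0.762, -0.001]
contact_force: [-0.4, -0.2, 0.4]
gripper_width: 1.004
```

```bash
python3 -c "
from h import *
show(); plan([.583,-.0135,.215],8.5,6,0)"
```

```text
2.95 [ 0.5833 -0.0105  0.2907] yaw 9.29 tilt [-0.005  0.003 -1.   ] F [-0.4 -0.2  0.4] T [-0.01  0.03  0.  ] w 1.004 [-0.15 -0.07  1.64  0.    1.58 -0.31]
{"tx": -0.001, "ty": 0.0, "tz": 0.013, "ax": 0.0, "ay": 0.0, "az": 0.1, "jaw": 0}
{"tx": 0.0, "ty": 0.0, "tz": 0.013, "ax": -0.1, "ay": 0.0, "az": 0.1, "jaw": 0}
{"tx": -0.001, "ty": 0.0, "tz": 0.012, "ax": 0.0, "ay": -0.1, "az": 0.1, "jaw": 0}
{"tx": 0.0, "ty": 0.0, "tz": 0.013, "ax": -0.1, "ay": 0.0, "az": 0.2, "jaw": 0}
{"tx": -0.001, "ty": 0.0, "tz": 0.012, "ax": 0.0, "ay": -0.1, "az": 0.1, "jaw": 0}
{"tx": 0.0, "ty": -0.001, "tz": 0.013, "ax": -0.1, "ay": 0.0, "az": 0.2, "jaw": 0}
```

Emit:
{"op": "move_arm", "data": {
  "rows": [
    {"tx":-0.001,"ty":0,"tz":0.012,"ax":0,"ay":0,"az":0.1,"jaw":0},
    {"tx":0,"ty":0,"tz":0.012,"ax":-0.1,"ay":0,"az":0.1,"jaw":0},
    {"tx":-0.001,"ty":0,"tz":0.012,"ax":0,"ay":-0.1,"az":0.1,"jaw":0},
    {"tx":0,"ty":0,"tz":0.012,"ax":-0.1,"ay":0,"az":0.2,"jaw":0},
    {"tx":-0.001,"ty":0,"tz":0.012,"ax":0,"ay":-0.1,"az":0.1,"jaw":0},
    {"tx":0,"ty":0,"tz":0.006,"ax":0,"ay":0,"az":0.1,"jaw":0},
    {"tx":0,"ty":0,"tz":0,"ax":0,"ay":0,"az":0,"jaw":0}
  ]
}}

```text
time: 3.65
tool_pos: [0.5815, -0.015, 0.2167]
tool_rot: [-0.002, 0.654, 0.757, -0.001]
contact_force: [0.3, -0.4, 0.3]
gripper_width: 1.0
```

```bash
python3 -c "
from h import *
show(); plan([.583,-.0135,.214],8.5,2,0)
f=snap('scene','2'); c=f['color'][90:290,180:380][...,::-1]; cv2.imwrite('pics/s2.png',cv2.resize(c,None,fx=3,fy=3,interpolation=cv2.INTER_CUBIC))
"
```

```text
3.65 [ 0.5815 -0.015   0.2167] yaw 8.35 tilt [-0.004  0.    -1.   ] F [ 0.3 -0.4  0.3] T [ 0.01 -0.01 -0.01] w 1.0 [-0.15 -0.04  1.73 -0.    1.46 -0.3 ]
{"tx": 0.001, "ty": 0.001, "tz": 0.001, "ax": -0.1, "ay": 0.0, "az": -0.1, "jaw": 0}
{"tx": 0.0, "ty": 0.001, "tz": 0.002, "ax": -0.1, "ay": -0.1, "az": -0.1, "jaw": 0}
```

View pics/s2.png

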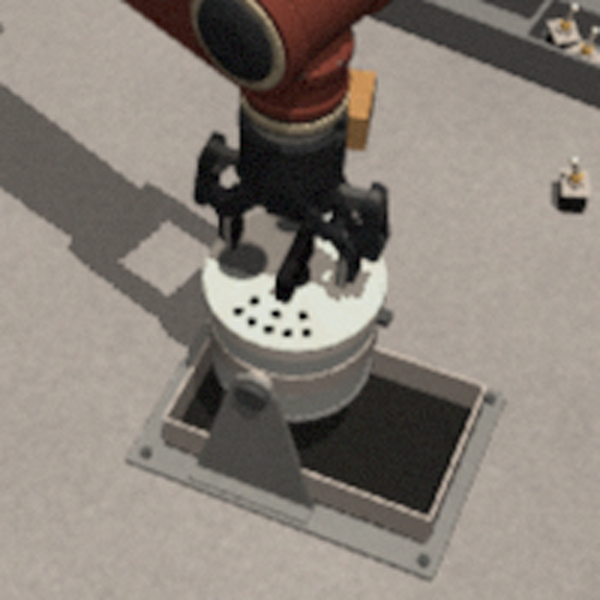

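Emit:
{"op": "move_arm", "data": {
  "rows": [
    {"tx":0,"ty":0.001,"tz":0.001,"ax":0,"ay":0,"az":0,"jaw":255},
    {"tx":0,"ty":0,"tz":0,"ax":0,"ay":0,"az":0,"jaw":255},
    {"tx":0,"ty":0,"tz":0,"ax":0,"ay":0,"az":0,"jaw":255},
    {"tx":0,"ty":0,"tz":0,"ax":0,"ay":0,"az":0,"jaw":255},
    {"tx":0,"ty":0,"tz":0,"ax":0,"ay":0,"az":0,"jaw":255},
    {"tx":0,"ty":0,"tz":0,"ax":0,"ay":0,"az":0,"jaw":255},
    {"tx":0,"ty":0,"tz":0,"ax":0,"ay":0,"az":0,"jaw":255},
    {"tx":0,"ty":0,"tz":0,"ax":0,"ay":0,"az":0,"jaw":255}
  ]
}}

```text
time: 4.5
tool_pos: [0.5852, -0.0148, 0.2192]
tool_rot: [0.001, 0.654, 0.757, 0.001]
contact_force: [1.1, -0.2, -0.7]
gripper_width: 0.145
```

```bash
python3 -c "
from h import *
show()"
```

```text
4.5 [ 0.5852 -0.0148  0.2192] yaw 8.37 tilt [ 0.004 -0.    -1.   ] F [ 1.1 -0.2 -0.7] T [-0.    0.03 -0.03] w 0.145 [-0.15 -0.04  1.72  0.    1.45 -0.3 ]
```

Emit:
{"op": "move_arm", "data": {
  "rows": [
    {"tx":0,"ty":0,"tz":0,"ax":0,"ay":0,"az":4,"jaw":255},
    {"tx":0,"ty":0,"tz":0,"ax":0,"ay":0,"az":6,"jaw":255},
    {"tx":0,"ty":0,"tz":0,"ax":0,"ay":0,"az":6,"jaw":255},
    {"tx":0,"ty":0,"tz":0,"ax":0,"ay":0,"az":6,"jaw":255},
    {"tx":0,"ty":0,"tz":0,"ax":0,"ay":0,"az":6,"jaw":255},
    {"tx":0,"ty":0,"tz":0,"ax":0,"ay":0,"az":0,"jaw":255}
  ]
}}

```text
time: 5.1
tool_pos: [0.583, -0.0146, 0.2192]
tool_rot: [-0.001, 0.822, 0.569, -0.001]
contact_force: [1.3, -0.9, -1.0]
gripper_width: 0.148
```

```bash
python3 -c "
from h import *
show()"
```

```text
5.1 [ 0.583  -0.0146  0.2192] yaw -20.62 tilt [-0.003 -0.    -1.   ] F [ 1.3 -0.9 -1. ] T [ 0.   -0.19 -0.1 ] w 0.148 [-0.15 -0.04  1.72 -0.    1.46  0.21]
```

Emit:
{"op": "move_arm", "data": {
  "rows": [
    {"tx":0,"ty":0,"tz":0,"ax":0,"ay":0,"az":6,"jaw":255},
    {"tx":0,"ty":0,"tz":0,"ax":0,"ay":0,"az":6,"jaw":255},
    {"tx":0,"ty":0,"tz":0,"ax":0,"ay":0,"az":6,"jaw":255},
    {"tx":0,"ty":0,"tz":0,"ax":0,"ay":0,"az":6,"jaw":255},
    {"tx":0,"ty":0,"tz":0,"ax":0,"ay":0,"az":6,"jaw":255},
    {"tx":0,"ty":0,"tz":0,"ax":0,"ay":0,"az":6,"jaw":255},
    {"tx":0,"ty":0,"tz":0,"ax":0,"ay":0,"az":6,"jaw":255},
    {"tx":0,"ty":0,"tz":0,"ax":0,"ay":0,"az":6,"jaw":255},
    {"tx":0,"ty":0,"tz":0,"ax":0,"ay":0,"az":6,"jaw":255},
    {"tx":0,"ty":0,"tz":0,"ax":0,"ay":0,"az":6,"jaw":255},
    {"tx":0,"ty":0,"tz":0,"ax":0,"ay":0,"az":0,"jaw":255}
  ]
}}

```text
time: 6.2
tool_pos: [0.5802, -0.0111, 0.2192]
tool_rot: [-0.003, 0.997, 0.077, -0.004]
contact_force: [-1.1, 0.3, -0.8]
gripper_width: 0.15
```

```bash
python3 -c "
from h import *
show()"
```

```text
6.2 [ 0.5802 -0.0111  0.2192] yaw -81.2 tilt [-0.009  0.006 -1.   ] F [-1.1  0.3 -0.8] T [-0.23 -0.2  -0.01] w 0.15 [-0.15 -0.04  1.73  0.    1.46  1.27]
```

Emit:
{"op": "move_arm", "data": {
  "rows": [
    {"tx":0,"ty":0,"tz":0,"ax":0,"ay":0,"az":0.8,"jaw":255},
    {"tx":0,"ty":0,"tz":0,"ax":0,"ay":0,"az":0,"jaw":255},
    {"tx":0,"ty":0,"tz":0,"ax":0,"ay":0,"az":0,"jaw":0},
    {"tx":0,"ty":0,"tz":0,"ax":0,"ay":0,"az":0,"jaw":0},
    {"tx":0,"ty":0,"tz":0,"ax":0,"ay":0,"az":0,"jaw":0},
    {"tx":0,"ty":0,"tz":0,"ax":0,"ay":0,"az":0,"jaw":0},
    {"tx":0,"ty":0,"tz":0,"ax":0,"ay":0,"az":0,"jaw":0},
    {"tx":0,"ty":0,"tz":0,"ax":0,"ay":0,"az":0,"jaw":0}
  ]
}}

```text
time: 7.0
tool_pos: [0.5804, -0.0115, 0.2196]
tool_rot: [-0.003, 0.997, 0.074, -0.004]
contact_force: [-0.2, 0.8, 0.1]
gripper_width: 1.001
```

```bash
python3 -c "
from h import *
show(); plan([.58,-.012,.33],-82,5,0)"
```

```text
7.0 [ 0.5804 -0.0115  0.2196] yaw -81.55 tilt [-0.009  0.005 -1.   ] F [-0.2  0.8  0.1] T [0.02 0.03 0.04] w 1.001 [-0.15 -0.04  1.73  0.    1.47  1.27]
{"tx": 0.0, "ty": 0.0, "tz": -0.022, "ax": -0.1, "ay": 0.1, "az": 0.1, "jaw": 0}
{"tx": 0.0, "ty": 0.0, "tz": -0.022, "ax": -0.1, "ay": 0.1, "az": 0.1, "jaw": 0}
{"tx": 0.0, "ty": 0.0, "tz": -0.022, "ax": -0.1, "ay": 0.1, "az": 0.1, "jaw": 0}
{"tx": 0.0, "ty": 0.0, "tz": -0.022, "ax": 0.0, "ay": 0.1, "az": 0.1, "jaw": 0}
{"tx": -0.001, "ty": 0.0, "tz": -0.022, "ax": -0.1, "ay": 0.0, "az": 0.0, "jaw": 0}
```

Emit:
{"op": "move_arm", "data": {
  "rows": [
    {"tx":0,"ty":0,"tz":-0.022,"ax":-0.1,"ay":0.1,"az":0,"jaw":0},
    {"tx":0,"ty":0,"tz":-0.022,"ax":-0.1,"ay":0.1,"az":0,"jaw":0},
    {"tx":0,"ty":0,"tz":-0.022,"ax":-0.1,"ay":0.1,"az":0,"jaw":0},
    {"tx":0,"ty":0,"tz":-0.022,"ax":0,"ay":0,"az":0,"jaw":0}
  ]
}}

```text
time: 7.4
tool_pos: [0.5786, -0.0115, 0.3049]
tool_rot: [-0.002, 0.997, 0.074, -0.006]
contact_force: [-0.5, -0.1, 0.7]
gripper_width: 1.001
```

```bash
python3 -c "
from h import *
show(); plan([.497,.1055,.33],8.1,12,0)"
```

```text
7.4 [ 0.5786 -0.0115  0.3049] yaw -81.54 tilt [-0.012  0.002 -1.   ] F [-0.5 -0.1  0.7] T [-0.02 -0.04 -0.01] w 1.001 [-0.15 -0.08  1.62  0.    1.61  1.27]
{"tx": -0.005, "ty": -0.011, "tz": -0.002, "ax": -0.1, "ay": 0.0, "az": -7.5, "jaw": 0}
{"tx": -0.004, "ty": -0.011, "tz": -0.002, "ax": -0.1, "ay": 0.0, "az": -7.5, "jaw": 0}
{"tx": -0.002, "ty": -0.012, "tz": -0.002, "ax": -0.1, "ay": 0.0, "az": -7.5, "jaw": 0}
{"tx": -0.001, "ty": -0.012, "tz": -0.002, "ax": -0.1, "ay": 0.0, "az": -7.5, "jaw": 0}
{"tx": 0.001, "ty": -0.012, "tz": -0.002, "ax": -0.1, "ay": 0.1, "az": -7.5, "jaw": 0}
{"tx": 0.002, "ty": -0.012, "tz": -0.002, "ax": 0.0, "ay": 0.1, "az": -7.4, "jaw": 0}
{"tx": 0.004, "ty": -0.011, "tz": -0.002, "ax": -0.1, "ay": 0.0, "az": -7.5, "jaw": 0}
{"tx": 0.005, "ty": -0.011, "tz": -0.002, "ax": 0.0, "ay": 0.1, "az": -7.4, "jaw": 0}
{"tx": 0.006, "ty": -0.01, "tz": -0.002, "ax": -0.1, "ay": 0.0, "az": -7.5, "jaw": 0}
{"tx": 0.008, "ty": -0.009, "tz": -0.002, "ax": 0.0, "ay": 0.1, "az": -7.4, "jaw": 0}
{"tx": 0.009, "ty": -0.008, "tz": -0.002, "ax": -0.1, "ay": 0.0, "az": -7.5, "jaw": 0}
{"tx": 0.009, "ty": -0.006, "tz": -0.003, "ax": 0.0, "ay": 0.1, "az": -7.4, "jaw": 0}
```

Emit:
{"op": "move_arm", "data": {
  "rows": [
    {"tx":-0.005,"ty":-0.011,"tz":-0.002,"ax":-0.1,"ay":0,"az":-7.5,"jaw":0},
    {"tx":-0.004,"ty":-0.011,"tz":-0.002,"ax":-0.1,"ay":0,"az":-7.5,"jaw":0},
    {"tx":-0.002,"ty":-0.012,"tz":-0.002,"ax":-0.1,"ay":0,"az":-7.5,"jaw":0},
    {"tx":-0.001,"ty":-0.012,"tz":-0.002,"ax":-0.1,"ay":0,"az":-7.5,"jaw":0},
    {"tx":0.001,"ty":-0.012,"tz":-0.002,"ax":-0.1,"ay":0.1,"az":-7.5,"jaw":0},
    {"tx":0.002,"ty":-0.012,"tz":-0.002,"ax":0,"ay":0.1,"az":-7.4,"jaw":0},
    {"tx":0.004,"ty":-0.011,"tz":-0.002,"ax":-0.1,"ay":0,"az":-7.5,"jaw":0},
    {"tx":0.005,"ty":-0.011,"tz":-0.002,"ax":0,"ay":0.1,"az":-7.4,"jaw":0},
    {"tx":0.006,"ty":-0.01,"tz":-0.002,"ax":-0.1,"ay":0,"az":-7.5,"jaw":0},
    {"tx":0.008,"ty":-0.009,"tz":-0.002,"ax":0,"ay":0.1,"az":-7.4,"jaw":0},
    {"tx":0.009,"ty":-0.008,"tz":-0.002,"ax":-0.1,"ay":0,"az":-6.5,"jaw":0},
    {"tx":0.002,"ty":-0.002,"tz":0,"ax":0,"ay":0,"az":0,"jaw":0}
  ]
}}

```text
time: 8.6
tool_pos: [0.4976, 0.0997, 0.3343]
tool_rot: [0.005, 0.688, 0.725, 0.003]
contact_force: [0.3, -1.1, 0.1]
gripper_width: 0.999
```

```bash
python3 -c "
from h import *
show(); plan([.497,.1055,.33],8.1,2,0)
f=snap('scene','3'); c=f['color'][90:290,180:380][...,::-1]; cv2.imwrite('pics/s3.png',cv2.resize(c,None,fx=3,fy=3,interpolation=cv2.INTER_CUBIC))
f=snap('top','3'); c=f['color'][120:220,180:290][...,::-1]; cv2.imwrite('pics/t3.png',cv2.resize(c,None,fx=6,fy=6,interpolation=cv2.INTER_CUBIC))
"
```

```text
8.6 [0.4976 0.0997 0.3343] yaw 3.0 tilt [ 0.011 -0.002 -1.   ] F [ 0.3 -1.1  0.1] T [ 0.    0.02 -0.02] w 0.999 [ 0.05 -0.28  1.75 -0.    1.66 -0.  ]
{"tx": 0.003, "ty": 0.0, "tz": 0.002, "ax": 0.3, "ay": 0.1, "az": -2.6, "jaw": 0}
{"tx": 0.003, "ty": 0.0, "tz": 0.002, "ax": 0.3, "ay": 0.1, "az": -2.5, "jaw": 0}
```

View pics/s3.png

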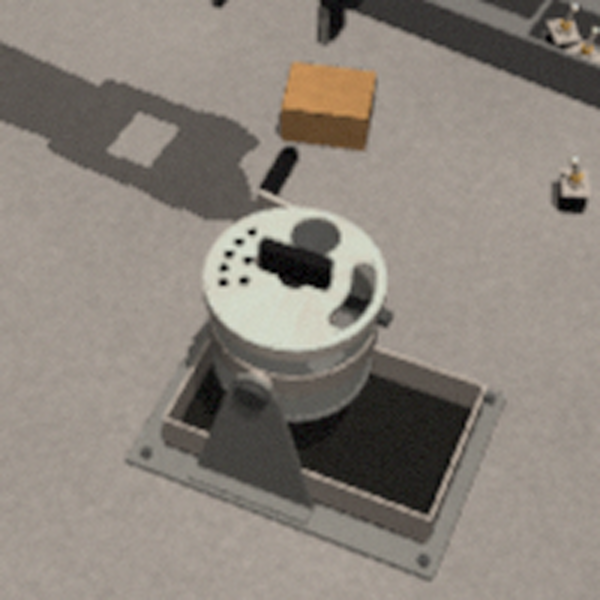

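View pics/t3.png

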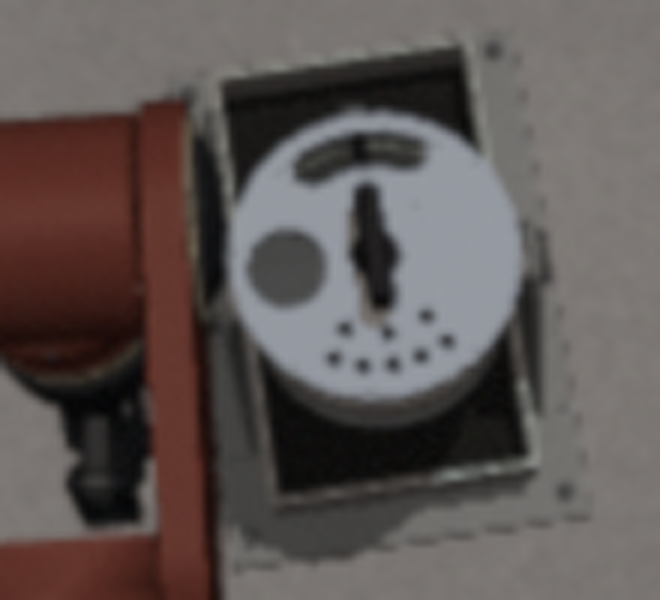

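Emit:
{"op": "move_arm", "data": {
  "rows": [
    {"tx":0.003,"ty":0,"tz":0.004,"ax":0.3,"ay":0.1,"az":-2.6,"jaw":0},
    {"tx":0.003,"ty":0,"tz":0.01,"ax":0.3,"ay":0.1,"az":-2.5,"jaw":0},
    {"tx":0,"ty":0,"tz":0.02,"ax":0,"ay":0,"az":0,"jaw":0},
    {"tx":0,"ty":0,"tz":0.02,"ax":0,"ay":0,"az":0,"jaw":0},
    {"tx":0,"ty":0,"tz":0.01,"ax":0,"ay":0,"az":0,"jaw":0},
    {"tx":0,"ty":0,"tz":0,"ax":0,"ay":0,"az":0,"jaw":0}
  ]
}}

```text
time: 9.3
tool_pos: [0.4997, 0.1025, 0.2679]
tool_rot: [0.001, 0.661, 0.751, -0.0]
contact_force: [-0.6, 1.1, -0.7]
gripper_width: 0.998
```

```bash
python3 -c "
from h import *
show(); plan([.497,.1055,.147],8.1,8,0)"
```

```text
9.3 [0.4997 0.1025 0.2679] yaw 7.3 tilt [ 0.001 -0.001 -1.   ] F [-0.6  1.1 -0.7] T [ 0.04 -0.01  0.06] w 0.998 [ 0.06 -0.25  1.83 -0.    1.56 -0.07]
{"tx": 0.0, "ty": 0.0, "tz": 0.015, "ax": 0.0, "ay": 0.0, "az": -0.1, "jaw": 0}
{"tx": 0.0, "ty": 0.0, "tz": 0.015, "ax": 0.0, "ay": 0.0, "az": -0.1, "jaw": 0}
{"tx": 0.001, "ty": 0.0, "tz": 0.015, "ax": 0.0, "ay": 0.0, "az": -0.1, "jaw": 0}
{"tx": 0.001, "ty": 0.0, "tz": 0.015, "ax": 0.0, "ay": 0.0, "az": -0.1, "jaw": 0}
{"tx": 0.0, "ty": -0.001, "tz": 0.015, "ax": 0.0, "ay": 0.0, "az": -0.1, "jaw": 0}
{"tx": 0.001, "ty": 0.0, "tz": 0.015, "ax": 0.0, "ay": 0.0, "az": -0.1, "jaw": 0}
{"tx": 0.0, "ty": -0.001, "tz": 0.015, "ax": 0.0, "ay": 0.0, "az": -0.1, "jaw": 0}
{"tx": 0.001, "ty": 0.0, "tz": 0.016, "ax": 0.1, "ay": 0.1, "az": -0.1, "jaw": 0}
```

Emit:
{"op": "move_arm", "data": {
  "rows": [
    {"tx":0.001,"ty":0,"tz":0.015,"ax":0,"ay":0,"az":-0.1,"jaw":0},
    {"tx":0.001,"ty":0,"tz":0.015,"ax":0,"ay":0,"az":-0.1,"jaw":0},
    {"tx":0.001,"ty":-0.001,"tz":0.015,"ax":0,"ay":0,"az":-0.1,"jaw":0},
    {"tx":0.001,"ty":0,"tz":0.015,"ax":0,"ay":0,"az":-0.1,"jaw":0},
    {"tx":0,"ty":-0.001,"tz":0.015,"ax":0,"ay":0,"az":-0.1,"jaw":0},
    {"tx":0.001,"ty":0,"tz":0.015,"ax":0,"ay":0,"az":-0.1,"jaw":0},
    {"tx":0,"ty":-0.001,"tz":0.015,"ax":0,"ay":0,"az":-0.1,"jaw":0},
    {"tx":0,"ty":0,"tz":0.01,"ax":0,"ay":0,"az":0,"jaw":0},
    {"tx":0,"ty":0,"tz":0,"ax":0,"ay":0,"az":0,"jaw":0}
  ]
}}

```text
time: 10.2
tool_pos: [0.4961, 0.107, 0.1433]
tool_rot: [0.001, 0.656, 0.754, -0.0]
contact_force: [-0.3, -0.0, -0.4]
gripper_width: 0.997
```

```bash
python3 -c "
from h import *
show(); plan([.497,.1055,.147],8.1,2,0)
f=snap('scene','4'); c=f['color'][60:260,180:380][...,::-1]; cv2.imwrite('pics/s4.png',cv2.resize(c,None,fx=3,fy=3,interpolation=cv2.INTER_CUBIC))
"
```

```text
10.2 [0.4961 0.107  0.1433] yaw 7.95 tilt [ 0.002 -0.001 -1.   ] F [-0.3 -0.  -0.4] T [ 0.01  0.02 -0.02] w 0.997 [ 0.07 -0.16  1.97 -0.    1.33 -0.07]
{"tx": -0.001, "ty": 0.0, "tz": -0.002, "ax": 0.0, "ay": 0.0, "az": -0.1, "jaw": 0}
{"tx": -0.001, "ty": 0.001, "tz": -0.002, "ax": 0.1, "ay": 0.1, "az": -0.1, "jaw": 0}
```

View pics/s4.png

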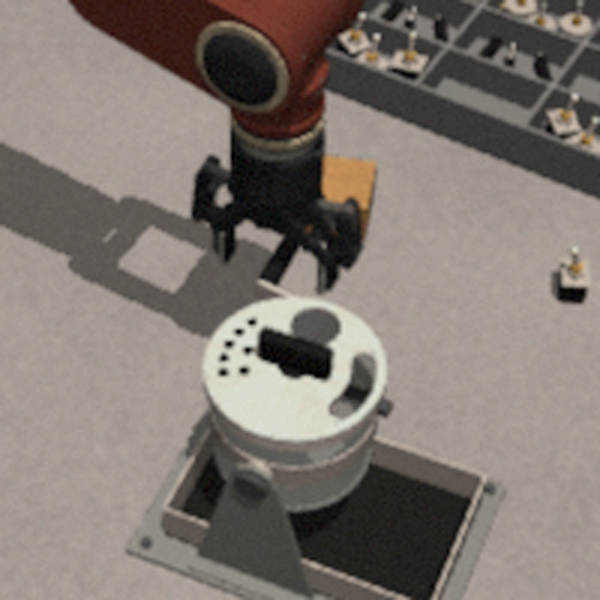

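Emit:
{"op": "move_arm", "data": {
  "rows": [
    {"tx":0,"ty":0,"tz":-0.003,"ax":0,"ay":0,"az":0,"jaw":255},
    {"tx":0,"ty":0,"tz":0,"ax":0,"ay":0,"az":0,"jaw":255},
    {"tx":0,"ty":0,"tz":0,"ax":0,"ay":0,"az":0,"jaw":255},
    {"tx":0,"ty":0,"tz":0,"ax":0,"ay":0,"az":0,"jaw":255},
    {"tx":0,"ty":0,"tz":0,"ax":0,"ay":0,"az":0,"jaw":255},
    {"tx":0,"ty":0,"tz":0,"ax":0,"ay":0,"az":0,"jaw":255},
    {"tx":0,"ty":0,"tz":0,"ax":0,"ay":0,"az":0,"jaw":255},
    {"tx":0,"ty":0,"tz":0,"ax":0,"ay":0,"az":0,"jaw":255}
  ]
}}

```text
time: 11.05
tool_pos: [0.499, 0.1071, 0.1512]
tool_rot: [0.004, 0.656, 0.754, 0.003]
contact_force: [-0.0, -0.6, -0.0]
gripper_width: 0.188
```

```bash
cat >> h.py <<'E'
A=np.array([.5650,.1150,.155-.020]) # refined after grasp: TCP position at lever axis centre, minus grasp offset
def arc(c,a0,a1,n,r=.070,psi=8.1):
    # stand angle of lever from vertical, deg; TCP path; tool yaw fixed psi (tool y = pour dir): ty=pour, tz=-up
    p,R,_=cur()
    for k in range(1,n+1):
        a=np.radians(a0+(a1-a0)*k/n); b=np.radians(a0+(a1-a0)*(k-1)/n)
        print(f"{np.degrees(a):.1f}: ty {r*(np.sin(a)-np.sin(b)):.4f} tz {-r*(np.cos(a)-np.cos(b)):.4f}")
E
python3 -c "
from h import *
show(); arc(None,-79,-47,8)"
```

```text
11.05 [0.499  0.1071 0.1512] yaw 7.94 tilt [ 0.009 -0.001 -1.   ] F [-0.  -0.6 -0. ] T [-0.02 -0.03  0.01] w 0.188 [ 0.07 -0.17  1.96 -0.    1.34 -0.07]
-75.0: ty 0.0011 tz -0.0048
-71.0: ty 0.0014 tz -0.0047
-67.0: ty 0.0018 tz -0.0046
-63.0: ty 0.0021 tz -0.0044
-59.0: ty 0.0024 tz -0.0043
-55.0: ty 0.0027 tz -0.0041
-51.0: ty 0.0029 tz -0.0039
-47.0: ty 0.0032 tz -0.0037
```

```bash
cat >> h.py <<'E'
PV=np.array([.567,.1168,.1378]); D=np.array([np.cos(np.radians(8.1)),np.sin(np.radians(8.1)),0])
def lev():
    p,R,_=cur(); q=p-PV; return np.degrees(np.arctan2(q@D,q[2])), np.hypot(q@D,q[2])
def levplan(a1,n):
    show(); a0,r=lev(); print('lever',a0,'r',r)
    p,R,_=cur()
    for k in range(1,n+1):
        a=np.radians(a0+(a1-a0)*k/n); X=PV+.07*(np.sin(a)*D+np.cos(a)*np.array([0,0,1.]))
        rv=(R.inv()*target(8.0)).as_rotvec(degrees=True)/(n-k+1)
        t=np.round(R.inv().apply(X-p),4); p=p+R.apply(t); R=R*Ro.from_rotvec(np.round(rv,1),degrees=True)
        print(round(np.degrees(a),1),t,np.round(rv,1))
E
python3 -c "
from h import *
levplan(-19,12)"
```

```text
11.05 [0.499  0.1071 0.1512] yaw 7.94 tilt [ 0.009 -0.001 -1.   ] F [-0.  -0.6 -0. ] T [-0.02 -0.03  0.01] w 0.188 [ 0.07 -0.17  1.96 -0.    1.34 -0.07]
lever -78.9480386367654 r 0.06997723723940558
-74.0 [ 0.      0.0015 -0.0059] [ 0.  0. -0.]
-69.0 [ 0.      0.002  -0.0058] [ 0.  0. -0.]
-64.0 [ 0.      0.0024 -0.0056] [ 0.1  0.  -0. ]
-59.0 [ 0.      0.003  -0.0053] [ 0.  0. -0.]
-54.0 [ 0.      0.0034 -0.0051] [ 0.1  0.  -0. ]
-49.0 [ 0.      0.0038 -0.0047] [ 0.  0. -0.]
-44.0 [ 0.      0.0043 -0.0044] [ 0.1  0.  -0. ]
-39.0 [ 0.      0.0045 -0.004 ] [ 0.  0. -0.]
-34.0 [ 0.      0.005  -0.0036] [ 0.1  0.  -0. ]
-29.0 [ 0.      0.0052 -0.0032] [ 0.  0. -0.]
-24.0 [ 0.      0.0054 -0.0027] [ 0.1  0.1 -0. ]
-19.0 [ 0.      0.0057 -0.0023] [ 0.   0.  -0.1]
```

Emit:
{"op": "move_arm", "data": {
  "rows": [
    {"tx":0,"ty":0.0015,"tz":-0.006,"ax":0,"ay":0,"az":0,"jaw":255},
    {"tx":0,"ty":0.002,"tz":-0.006,"ax":0,"ay":0,"az":0,"jaw":255},
    {"tx":0,"ty":0.0025,"tz":-0.0055,"ax":0,"ay":0,"az":0,"jaw":255},
    {"tx":0,"ty":0.003,"tz":-0.0055,"ax":0,"ay":0,"az":0,"jaw":255},
    {"tx":0,"ty":0.0035,"tz":-0.005,"ax":0,"ay":0,"az":0,"jaw":255},
    {"tx":0,"ty":0.004,"tz":-0.005,"ax":0,"ay":0,"az":0,"jaw":255}
  ]
}}

```text
time: 11.65
tool_pos: [0.5126, 0.109, 0.1815]
tool_rot: [0.0, 0.657, 0.754, -0.001]
contact_force: [-1.2, -0.0, -5.1]
gripper_width: 0.186
```

```bash
python3 -c "
from h import *
levplan(10,10)"
```

```text
11.65 [0.5126 0.109  0.1815] yaw 7.93 tilt [-0.001 -0.002 -1.   ] F [-1.2 -0.  -5.1] T [-0.09  0.09 -0.  ] w 0.186 [ 0.07 -0.15  1.9  -0.    1.4  -0.07]
lever -51.481057026565274 r 0.07020974296244431
-45.3 [ 0.0001  0.0051 -0.0055] [-0.  0. -0.]
-39.2 [-0.      0.0056 -0.005 ] [-0.  0. -0.]
-33.0 [-0.      0.0061 -0.0045] [-0.  0. -0.]
-26.9 [-0.      0.0065 -0.0037] [-0.  0. -0.]
-20.7 [ 0.      0.0068 -0.0031] [-0.  0. -0.]
-14.6 [ 0.      0.0072 -0.0023] [-0.  0. -0.]
-8.4 [ 0.      0.0073 -0.0015] [-0.  0. -0.]
-2.3 [ 0.0001  0.0075 -0.0007] [-0.  0. -0.]
3.9 [-0.      0.0075  0.0001] [-0.   0.1 -0. ]
10.0 [0.     0.0075 0.0009] [-0.1  0.  -0.1]
```

Tracking well, with low force.

Emit:
{"op": "move_arm", "data": {
  "rows": [
    {"tx":0,"ty":0.005,"tz":-0.0055,"ax":0,"ay":0,"az":0,"jaw":255},
    {"tx":0,"ty":0.0055,"tz":-0.005,"ax":0,"ay":0,"az":0,"jaw":255},
    {"tx":0,"ty":0.006,"tz":-0.0045,"ax":0,"ay":0,"az":0,"jaw":255},
    {"tx":0,"ty":0.0065,"tz":-0.0035,"ax":0,"ay":0,"az":0,"jaw":255},
    {"tx":0,"ty":0.007,"tz":-0.003,"ax":0,"ay":0,"az":0,"jaw":255},
    {"tx":0,"ty":0.007,"tz":-0.0025,"ax":0,"ay":0,"az":0,"jaw":255},
    {"tx":0,"ty":0.0075,"tz":-0.0015,"ax":0,"ay":0,"az":0,"jaw":255}
  ]
}}

```text
time: 12.35
tool_pos: [0.5579, 0.1153, 0.2074]
tool_rot: [-0.002, 0.657, 0.754, -0.004]
contact_force: [-5.1, -1.1, -5.7]
gripper_width: 0.191
```

```bash
python3 -c "
from h import *
levplan(35,9)"
```

```text
12.35 [0.5579 0.1153 0.2074] yaw 7.92 tilt [-0.009 -0.004 -1.   ] F [-5.1 -1.1 -5.7] T [-0.14  0.61 -0.07] w 0.191 [ 0.07 -0.06  1.76 -0.    1.45 -0.06]
lever -7.562178608419687 r 0.07019566425690543
-2.8 [ 0.0002  0.0058 -0.0004] [-0.1  0.  -0. ]
1.9 [ 0.      0.0057 -0.0001] [-0.1  0.  -0. ]
6.6 [0.     0.0058 0.0004] [-0.1  0.  -0. ]
11.4 [0.     0.0057 0.0009] [-0.  0. -0.]
16.1 [0.0001 0.0056 0.0013] [-0.1  0.  -0. ]
20.8 [-0.      0.0055  0.0018] [-0.  0. -0.]
25.5 [0.     0.0053 0.0023] [-0.1  0.  -0. ]
30.3 [0.     0.0051 0.0027] [-0.   0.1 -0. ]
35.0 [0.     0.0049 0.0031] [-0.1  0.  -0.1]
```

Emit:
{"op": "move_arm", "data": {
  "rows": [
    {"tx":0,"ty":0.0055,"tz":0,"ax":0,"ay":0,"az":0,"jaw":255},
    {"tx":0,"ty":0.0055,"tz":0,"ax":0,"ay":0,"az":0,"jaw":255},
    {"tx":0,"ty":0.0055,"tz":0.0005,"ax":0,"ay":0,"az":0,"jaw":255},
    {"tx":0,"ty":0.0055,"tz":0.001,"ax":0,"ay":0,"az":0,"jaw":255},
    {"tx":0,"ty":0.0055,"tz":0.0015,"ax":0,"ay":0,"az":0,"jaw":255},
    {"tx":0,"ty":0.005,"tz":0.002,"ax":0,"ay":0,"az":0,"jaw":255}
  ]
}}

```text
time: 12.95
tool_pos: [0.5918, 0.12, 0.2032]
tool_rot: [-0.004, 0.657, 0.754, -0.006]
contact_force: [-5.4, -1.2, -3.5]
gripper_width: 0.187
```

```bash
python3 -c "
from h import *
levplan(55,9)"
```

```text
12.95 [0.5918 0.12   0.2032] yaw 7.91 tilt [-0.014 -0.005 -1.   ] F [-5.4 -1.2 -3.5] T [-0.18  0.94 -0.01] w 0.187 [ 0.08  0.03  1.68 -0.    1.44 -0.06]
lever 20.907823663369033 r 0.07000553228838781
24.7 [0.0003 0.0043 0.0017] [-0.1  0.  -0. ]
28.5 [0.     0.0042 0.0021] [-0.1  0.  -0. ]
32.3 [0.0001 0.004  0.0022] [-0.1  0.  -0. ]
36.1 [-0.      0.0038  0.0026] [-0.1  0.  -0. ]
39.8 [0.     0.0037 0.0028] [-0.1  0.  -0. ]
43.6 [0.     0.0035 0.0031] [-0.1  0.  -0. ]
47.4 [0.     0.0032 0.0033] [-0.1  0.  -0. ]
51.2 [0.0001 0.003  0.0035] [-0.1  0.1 -0. ]
55.0 [-0.      0.0028  0.0037] [-0.   0.  -0.1]
```

Emit:
{"op": "move_arm", "data": {
  "rows": [
    {"tx":0,"ty":0.0045,"tz":0.0015,"ax":-0.1,"ay":0,"az":0,"jaw":255},
    {"tx":0,"ty":0.004,"tz":0.002,"ax":-0.1,"ay":0,"az":0,"jaw":255},
    {"tx":0,"ty":0.004,"tz":0.002,"ax":-0.1,"ay":0,"az":0,"jaw":255},
    {"tx":0,"ty":0.004,"tz":0.0025,"ax":-0.1,"ay":0,"az":0,"jaw":255},
    {"tx":0,"ty":0.0035,"tz":0.003,"ax":-0.1,"ay":0,"az":0,"jaw":255},
    {"tx":0,"ty":0.0035,"tz":0.003,"ax":-0.1,"ay":0,"az":0,"jaw":255},
    {"tx":0,"ty":0.003,"tz":0.0035,"ax":-0.1,"ay":0,"az":0,"jaw":255}
  ]
}}

```text
time: 13.65
tool_pos: [0.6176, 0.1236, 0.1856]
tool_rot: [-0.003, 0.657, 0.754, -0.006]
contact_force: [-5.8, -1.3, 0.2]
gripper_width: 0.188
```

```bash
python3 -c "
from h import *
levplan(79,9)
f=snap('scene','5'); c=f['color'][90:290,180:380][...,::-1]; cv2.imwrite('pics/s5.png',cv2.resize(c,None,fx=3,fy=3,interpolation=cv2.INTER_CUBIC))
"
```

```text
13.65 [0.6176 0.1236 0.1856] yaw 7.91 tilt [-0.012 -0.004 -1.   ] F [-5.8 -1.3  0.2] T [-0.25  0.95 -0.08] w 0.188 [ 0.08  0.1   1.64 -0.    1.41 -0.06]
lever 46.88784536889908 r 0.06990158425919886
50.5 [0.0004 0.003  0.0032] [-0.1  0.  -0. ]
54.0 [0.     0.0027 0.0034] [-0.1  0.  -0. ]
57.6 [0.     0.0025 0.0036] [-0.1  0.  -0. ]
61.2 [0.0001 0.0022 0.0037] [-0.1  0.  -0. ]
64.7 [-0.      0.002   0.0039] [-0.1  0.  -0. ]
68.3 [-0.      0.0018  0.004 ] [-0.1  0.  -0. ]
71.9 [0.     0.0015 0.0041] [-0.   0.1 -0. ]
75.4 [0.     0.0012 0.0041] [-0.1  0.  -0. ]
79.0 [0.     0.001  0.0043] [-0.   0.1 -0.1]
```

View pics/s5.png

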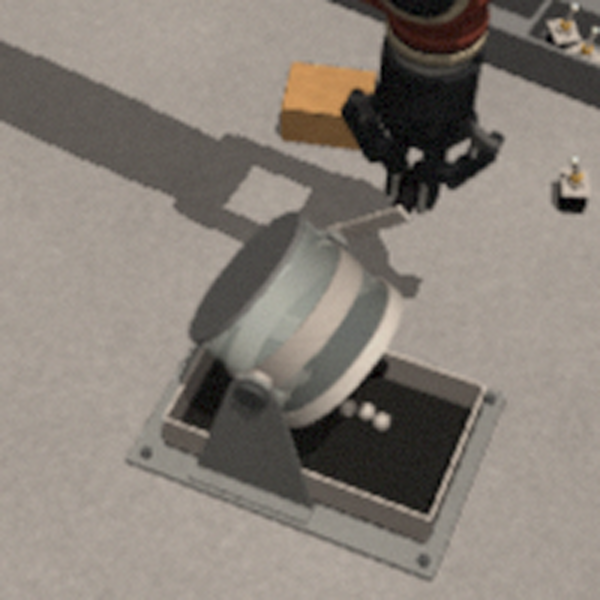

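Three small knobs are visible in the tray at about (350–385, 410–420). I'll carry on to the stop.

Emit:
{"op": "move_arm", "data": {
  "rows": [
    {"tx":0,"ty":0.003,"tz":0.003,"ax":-0.1,"ay":0,"az":0,"jaw":255},
    {"tx":0,"ty":0.0025,"tz":0.0035,"ax":-0.1,"ay":0,"az":0,"jaw":255},
    {"tx":0,"ty":0.0025,"tz":0.0035,"ax":-0.1,"ay":0,"az":0,"jaw":255},
    {"tx":0,"ty":0.002,"tz":0.0035,"ax":-0.1,"ay":0,"az":0,"jaw":255},
    {"tx":0,"ty":0.002,"tz":0.004,"ax":-0.1,"ay":0,"az":0,"jaw":255},
    {"tx":0,"ty":0.0015,"tz":0.004,"ax":0,"ay":0,"az":0,"jaw":255},
    {"tx":0,"ty":0.001,"tz":0.003,"ax":0,"ay":0,"az":0,"jaw":255}
  ]
}}

```text
time: 14.4
tool_pos: [0.631, 0.1255, 0.1644]
tool_rot: [-0.003, 0.657, 0.754, -0.006]
contact_force: [-7.9, -2.2, 1.0]
gripper_width: 0.188
```

```bash
python3 -c "
from h import *
levplan(79,3)
f=snap('scene','6'); c=f['color'][90:290,180:380][...,::-1]; cv2.imwrite('pics/s6.png',cv2.resize(c,None,fx=3,fy=3,interpolation=cv2.INTER_CUBIC))
"
```

```text
14.4 [0.631  0.1255 0.1644] yaw 7.89 tilt [-0.012 -0.005 -1.   ] F [-7.9 -2.2  1. ] T [-0.21  1.18 -0.03] w 0.188 [ 0.08  0.15  1.62 -0.    1.38 -0.05]
lever 67.59578784939305 r 0.06982900272046351
71.4 [0.0005 0.0018 0.0043] [-0.2  0.1 -0. ]
75.2 [-0.      0.0014  0.0044] [-0.3  0.  -0.1]
79.0 [-0.      0.0011  0.0045] [-0.2  0.1 -0. ]
```

View pics/s6.png

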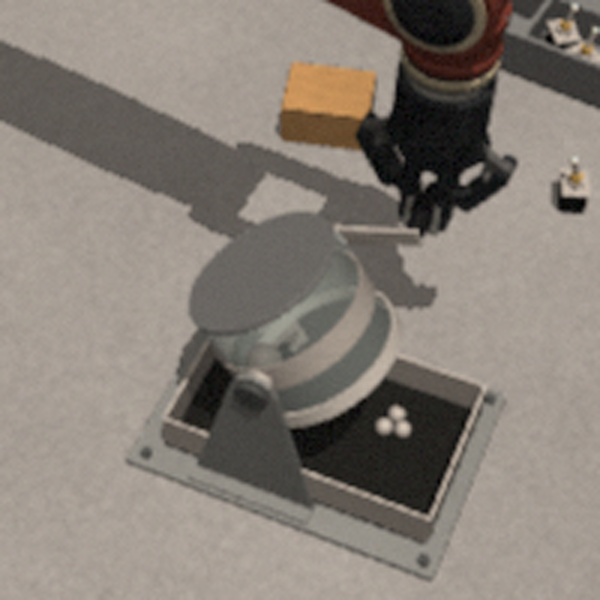

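Three are out so far; now the last stretch to the stop, pressing on gently, then a pause.

Emit:
{"op": "move_arm", "data": {
  "rows": [
    {"tx":0,"ty":0.001,"tz":0.004,"ax":-0.1,"ay":0,"az":0,"jaw":255},
    {"tx":0,"ty":0.0005,"tz":0.0045,"ax":-0.1,"ay":0,"az":0,"jaw":255},
    {"tx":0,"ty":0.0005,"tz":0.0045,"ax":-0.1,"ay":0,"az":0,"jaw":255},
    {"tx":0,"ty":0,"tz":0.002,"ax":0,"ay":0,"az":0,"jaw":255},
    {"tx":0,"ty":0,"tz":0.001,"ax":0,"ay":0,"az":0,"jaw":255},
    {"tx":0,"ty":0,"tz":0.001,"ax":0,"ay":0,"az":0,"jaw":255}
  ]
}}

```text
time: 15.05
tool_pos: [0.6342, 0.1259, 0.1547]
tool_rot: [-0.001, 0.657, 0.754, -0.004]
contact_force: [-7.9, -2.2, 0.6]
gripper_width: 0.192
```

```bash
python3 -c "
from h import *
levplan(79,3)
f=snap('scene','7'); c=f['color'][90:290,180:380][...,::-1]; cv2.imwrite('pics/s7.png',cv2.resize(c,None,fx=3,fy=3,interpolation=cv2.INTER_CUBIC))
"
```

```text
15.05 [0.6342 0.1259 0.1547] yaw 7.89 tilt [-0.007 -0.005 -1.   ] F [-7.9 -2.2  0.6] T [-0.25  1.05 -0.1 ] w 0.192 [ 0.08  0.16  1.62 -0.    1.36 -0.05]
lever 75.98070282392368 r 0.06993161804932661
77.0 [0.0004 0.0004 0.0012] [-0.1  0.1 -0. ]
78.0 [0.     0.0002 0.0012] [-0.2  0.1 -0.1]
79.0 [0.     0.0003 0.0012] [-0.1  0.  -0. ]
```

View pics/s7.png

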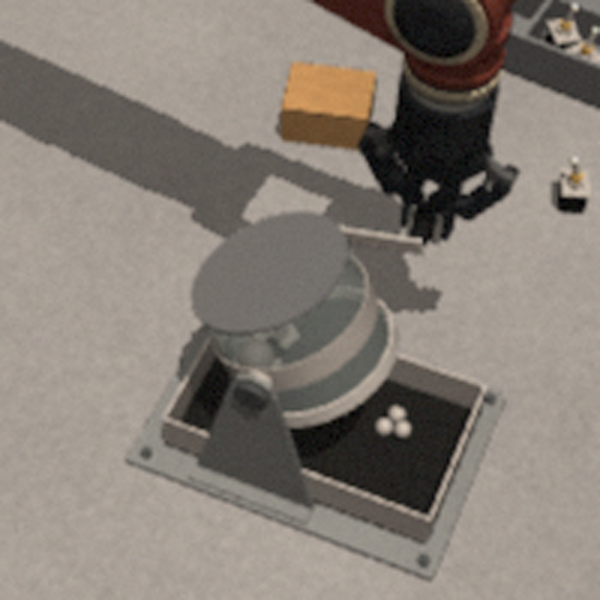

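Emit:
{"op": "move_arm", "data": {
  "rows": [
    {"tx":0,"ty":0,"tz":0.003,"ax":-0.1,"ay":0,"az":0,"jaw":255},
    {"tx":0,"ty":0,"tz":0.004,"ax":0,"ay":0,"az":0,"jaw":255},
    {"tx":0,"ty":0,"tz":0.004,"ax":0,"ay":0,"az":0,"jaw":255},
    {"tx":0,"ty":0,"tz":0.003,"ax":0,"ay":0,"az":0,"jaw":255}
  ]
}}

```text
time: 15.5
tool_pos: [0.6351, 0.126, 0.1516]
tool_rot: [-0.0, 0.657, 0.754, -0.004]
contact_force: [-11.2, -2.0, 6.5]
gripper_width: 0.188
```

```bash
python3 -c "
from h import *
levplan(79,3)
f=snap('scene','8'); c=f['color'][90:290,180:380][...,::-1]; cv2.imwrite('pics/s8.png',cv2.resize(c,None,fx=3,fy=3,interpolation=cv2.INTER_CUBIC))
f=snap('top','8'); c=f['color'][120:220,180:290][...,::-1]; cv2.imwrite('pics/t8.png',cv2.resize(c,None,fx=6,fy=6,interpolation=cv2.INTER_CUBIC))
"
```

```text
15.5 [0.6351 0.126  0.1516] yaw 7.89 tilt [-0.006 -0.005 -1.   ] F [-11.2  -2.    6.5] T [-0.35  1.89 -0.11] w 0.188 [ 0.08  0.17  1.62 -0.    1.36 -0.05]
lever 78.64885931566111 r 0.07003977275614544
78.8 [ 0.0005 -0.      0.0001] [-0.1  0.1 -0. ]
78.9 [-0.      0.      0.0002] [-0.1  0.1 -0.1]
79.0 [-0.      0.      0.0001] [-0.2  0.1 -0. ]
```

View pics/s8.png

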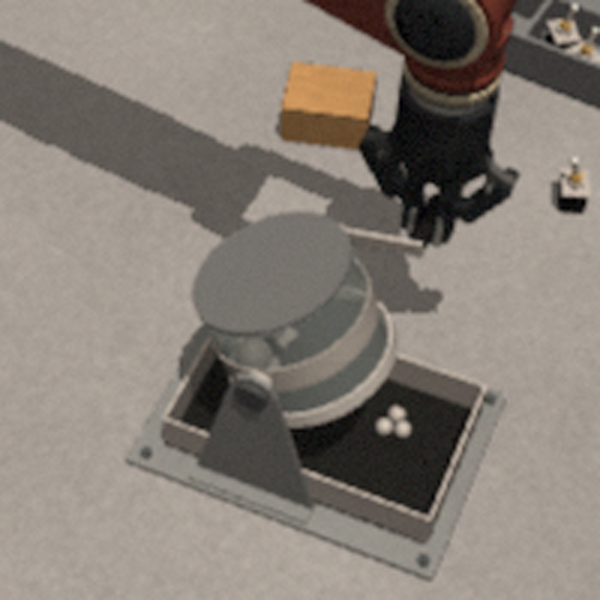

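View pics/t8.png

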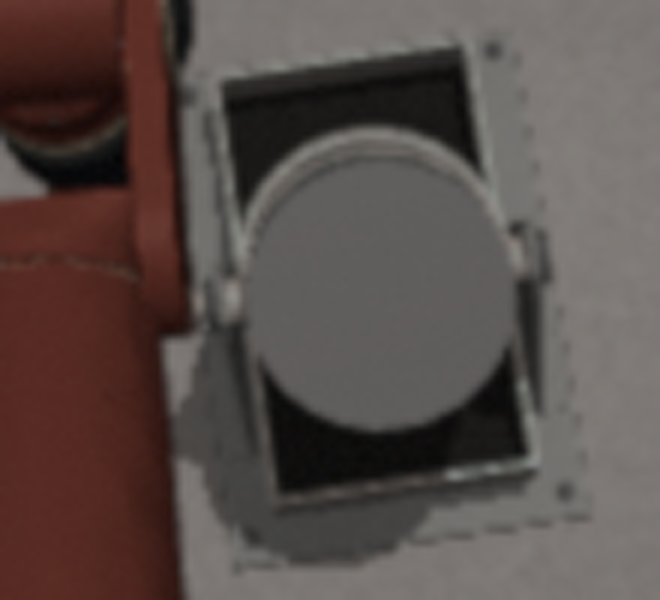

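```bash
python3 - <<'E'
from h import *
f=load('scene','8')
for x,y in((397,412),(385,427),(403,430)):
    X=onz(f,180+(x+.5)/3-.5,90+(y+.5)/3-.5,.02); q=X-np.array([.583,-.0135,.02]); print(X, 'stand',q@D, q@np.array([-D[1],D[0],0])); print(proj(load('top','8'),X))
for n,s in(('scene',np.s_[185:265,240:345]),('top',np.s_[120:205,200:275])):
    c=load(n,'8')['color'][s][...,::-1].astype(float); c=np.clip((c/255)**.6*255,0,255).astype(np.uint8)
    cv2.imwrite(f'pics/z8{n}.png',cv2.resize(c,None,fx=7,fy=7,interpolation=cv2.INTER_CUBIC))
E
```

```text
[0.66838562 0.03710939 0.02      ] stand 0.09166471323566597 0.0380735530112032
[228.17349588 151.05668352]
[0.66688039 0.01768493 0.02      ] stand 0.08743756523677082 0.019054969185608422
[233.92899363 151.41406836]
[0.68182587 0.02326768 0.02      ] stand 0.10302055628801227 0.02247618669716272
[232.25252159 147.15816586]
```

View pics/z8scene.png

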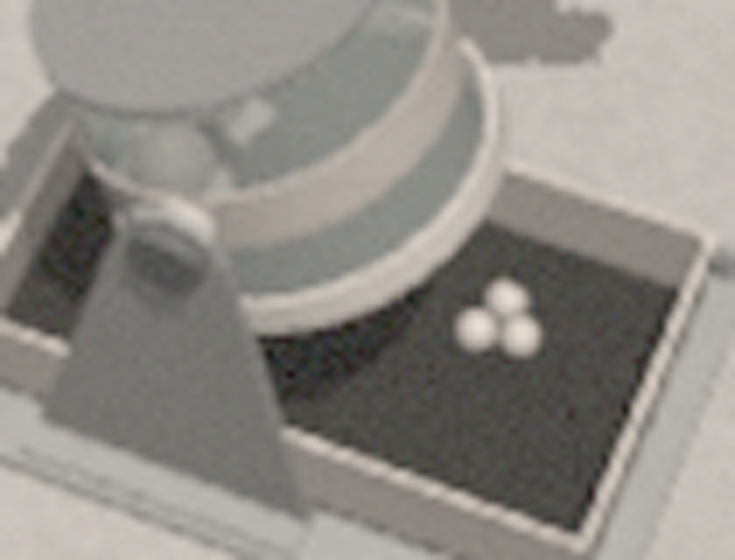

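View pics/z8top.png

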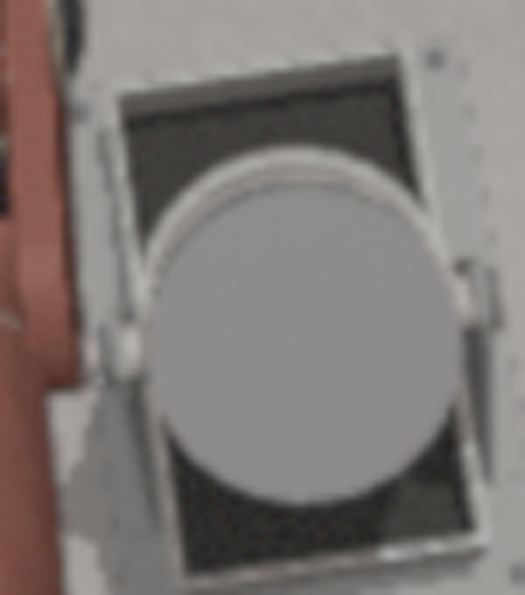

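```bash
python3 - <<'E'
from h import *
for t in '678':
    c=load('scene',t)['color'][185:235,240:315][...,::-1].astype(float); c=np.clip((c-60)*1.5,0,255).astype(np.uint8)
    cv2.imwrite(f'pics/zz{t}.png',cv2.resize(c,None,fx=5,fy=5,interpolation=cv2.INTER_CUBIC))
cv2.imwrite('pics/zz.png',np.vstack([cv2.imread(f'pics/zz{t}.png')[:200] for t in '678']))
E
```

```text
(no output)
```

View pics/zz.png

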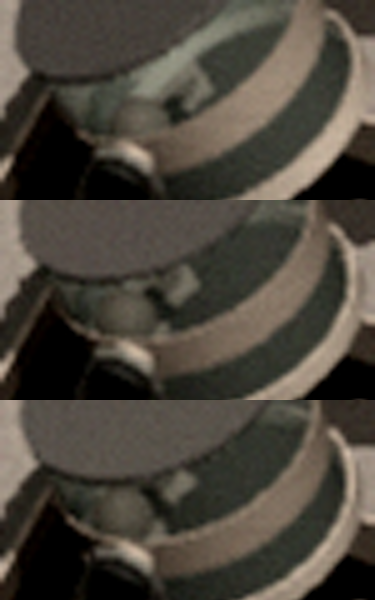

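Emit:
{"op": "move_arm", "data": {
  "rows": [
    {"tx":0,"ty":-0.001,"tz":-0.006,"ax":0,"ay":0,"az":0,"jaw":255},
    {"tx":0,"ty":-0.0015,"tz":-0.006,"ax":0,"ay":0,"az":0,"jaw":255},
    {"tx":0,"ty":-0.002,"tz":-0.006,"ax":0,"ay":0,"az":0,"jaw":255},
    {"tx":0,"ty":-0.002,"tz":-0.005,"ax":0,"ay":0,"az":0,"jaw":255},
    {"tx":0,"ty":0,"tz":0,"ax":0,"ay":0,"az":0,"jaw":255}
  ]
}}

```text
time: 16.1
tool_pos: [0.6269, 0.1249, 0.1729]
tool_rot: [-0.002, 0.657, 0.754, -0.006]
contact_force: [-5.2, -1.3, -2.2]
gripper_width: 0.189
```

```bash
python3 -c "
from h import *
levplan(79,5)
f=snap('scene','9'); c=f['color'][150:265,220:345][...,::-1]; c=np.clip((c/255.)**.6*255,0,255).astype(np.uint8); cv2.imwrite('pics/s9.png',cv2.resize(c,None,fx=5,fy=5,interpolation=cv2.INTER_CUBIC))
"
```

```text
16.1 [0.6269 0.1249 0.1729] yaw 7.89 tilt [-0.012 -0.006 -1.   ] F [-5.2 -1.3 -2.2] T [-0.23  0.81 -0.08] w 0.189 [ 0.08  0.13  1.62 -0.01  1.39 -0.05]
lever 59.84144916402264 r 0.06986865066326363
63.7 [0.0005 0.0024 0.004 ] [-0.1  0.1 -0. ]
67.5 [-0.      0.002   0.0043] [-0.2  0.  -0. ]
71.3 [-0.      0.0016  0.0043] [-0.1  0.1 -0. ]
75.2 [0.     0.0014 0.0045] [-0.2  0.  -0.1]
79.0 [0.     0.0011 0.0046] [-0.1  0.1 -0. ]
```

View pics/s9.png

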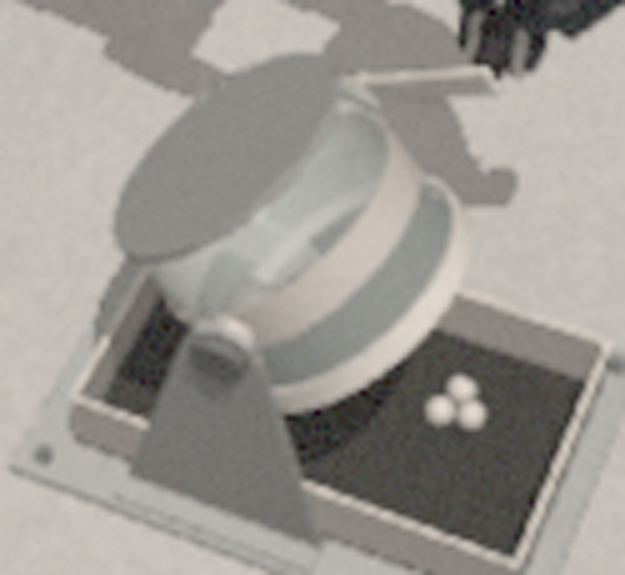

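Push to the stop again, then look once.

Emit:
{"op": "move_arm", "data": {
  "rows": [
    {"tx":0,"ty":0.002,"tz":0.005,"ax":-0.1,"ay":0,"az":0,"jaw":255},
    {"tx":0,"ty":0.002,"tz":0.005,"ax":-0.1,"ay":0,"az":0,"jaw":255},
    {"tx":0,"ty":0.0015,"tz":0.005,"ax":-0.1,"ay":0,"az":0,"jaw":255},
    {"tx":0,"ty":0.001,"tz":0.005,"ax":-0.1,"ay":0,"az":0,"jaw":255},
    {"tx":0,"ty":0.0005,"tz":0.004,"ax":0,"ay":0,"az":0,"jaw":255},
    {"tx":0,"ty":0,"tz":0.004,"ax":0,"ay":0,"az":0,"jaw":255},
    {"tx":0,"ty":0,"tz":0.003,"ax":0,"ay":0,"az":0,"jaw":255},
    {"tx":0,"ty":0,"tz":0.002,"ax":0,"ay":0,"az":0,"jaw":255},
    {"tx":0,"ty":0,"tz":0.001,"ax":0,"ay":0,"az":0,"jaw":255}
  ]
}}

```text
time: 17.05
tool_pos: [0.634, 0.1259, 0.1559]
tool_rot: [0.001, 0.657, 0.754, -0.003]
contact_force: [-4.6, -2.3, -5.6]
gripper_width: 0.188
```

```bash
python3 -c "
from h import *
levplan(40,8)
f=snap('scene','10'); c=f['color'][150:265,220:345][...,::-1]; c=np.clip((c/255.)**.6*255,0,255).astype(np.uint8); cv2.imwrite('pics/s10.png',cv2.resize(c,None,fx=5,fy=5,interpolation=cv2.INTER_CUBIC))
"
```

```text
17.05 [0.634  0.1259 0.1559] yaw 7.87 tilt [-0.003 -0.006 -1.   ] F [-4.6 -2.3 -5.6] T [-0.21  0.78 -0.04] w 0.188 [ 0.08  0.16  1.63 -0.01  1.36 -0.05]
lever 75.00848065897125 r 0.06997933430392819
70.6 [ 0.0004 -0.0016 -0.0051] [-0.  0. -0.]
66.3 [ 0.    -0.002 -0.005] [-0.  0. -0.]
61.9 [-0.     -0.0023 -0.0048] [-0.   0.1 -0. ]
57.5 [-0.0001 -0.0027 -0.0046] [-0.  0. -0.]
53.1 [ 0.     -0.0031 -0.0044] [-0.1  0.1 -0. ]
48.8 [-0.     -0.0034 -0.0041] [-0.  0. -0.]
44.4 [-0.     -0.0037 -0.0039] [-0.1  0.1 -0.1]
40.0 [-0.     -0.0039 -0.0036] [-0.  0. -0.]
```

View pics/s10.png

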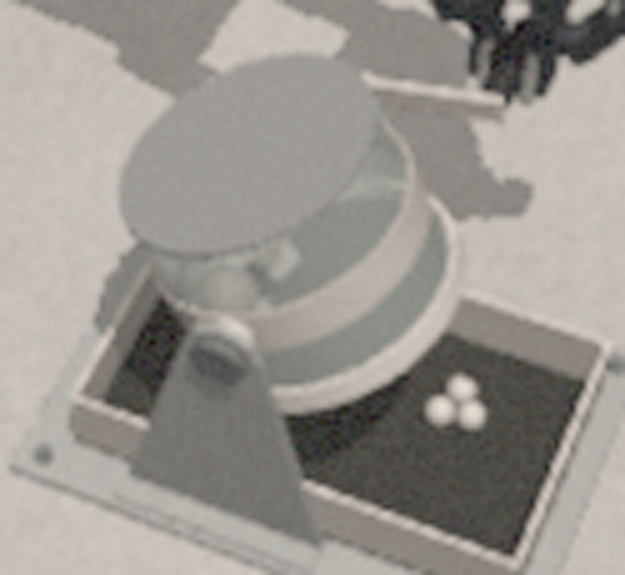

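Emit:
{"op": "move_arm", "data": {
  "rows": [
    {"tx":0,"ty":0.0005,"tz":0.004,"ax":0,"ay":0,"az":0,"jaw":255},
    {"tx":0,"ty":0,"tz":0.005,"ax":0,"ay":0,"az":0,"jaw":255},
    {"tx":0,"ty":0,"tz":0.005,"ax":0,"ay":0,"az":0,"jaw":255},
    {"tx":0,"ty":0,"tz":0.004,"ax":0,"ay":0,"az":0,"jaw":255},
    {"tx":0,"ty":0,"tz":0.004,"ax":0,"ay":0,"az":0,"jaw":255}
  ]
}}

```text
time: 17.6
tool_pos: [0.6351, 0.126, 0.1515]
tool_rot: [0.001, 0.657, 0.754, -0.003]
contact_force: [-12.1, -3.8, 7.0]
gripper_width: 0.187
```

```bash
python3 -c "
from h import *
levplan(30,10)
f=snap('scene','11'); c=f['color'][150:265,220:345][...,::-1]; c=np.clip((c/255.)**.6*255,0,255).astype(np.uint8); cv2.imwrite('pics/s11.png',cv2.resize(c,None,fx=5,fy=5,interpolation=cv2.INTER_CUBIC))
"
```

```text
17.6 [0.6351 0.126  0.1515] yaw 7.86 tilt [-0.002 -0.007 -1.   ] F [-12.1  -3.8   7. ] T [-0.36  1.94 -0.11] w 0.187 [ 0.08  0.17  1.63 -0.01  1.35 -0.05]
lever 78.6881560134436 r 0.07007310440798549
73.8 [ 0.0005 -0.0015 -0.0058] [-0.  0. -0.]
69.0 [-0.0001 -0.0019 -0.0056] [-0.  0. -0.]
64.1 [-0.     -0.0024 -0.0054] [-0.  0. -0.]
59.2 [-0.0001 -0.0028 -0.0053] [-0.   0.1 -0. ]
54.3 [-0.     -0.0033 -0.0049] [-0.  0. -0.]
49.5 [-0.     -0.0037 -0.0047] [-0.   0.1 -0. ]
44.6 [-0.0001 -0.0041 -0.0043] [-0.  0. -0.]
39.7 [-0.     -0.0044 -0.004 ] [-0.1  0.1 -0. ]
34.9 [-0.     -0.0047 -0.0036] [-0.   0.  -0.1]
30.0 [-0.     -0.005  -0.0032] [-0.1  0.1 -0. ]
```

View pics/s11.png

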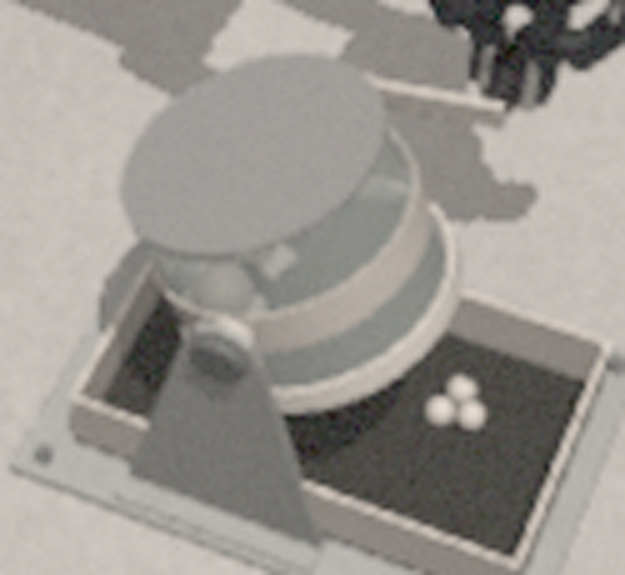

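Emit:
{"op": "move_arm", "data": {
  "rows": [
    {"tx":0,"ty":-0.0015,"tz":-0.006,"ax":0,"ay":0,"az":0,"jaw":255},
    {"tx":0,"ty":-0.002,"tz":-0.0055,"ax":0,"ay":0,"az":0,"jaw":255},
    {"tx":0,"ty":-0.0025,"tz":-0.0055,"ax":0,"ay":0,"az":0,"jaw":255},
    {"tx":0,"ty":-0.003,"tz":-0.005,"ax":0,"ay":0,"az":0,"jaw":255},
    {"tx":0,"ty":-0.0035,"tz":-0.005,"ax":0,"ay":0,"az":0,"jaw":255},
    {"tx":0,"ty":-0.0035,"tz":-0.0045,"ax":0,"ay":0,"az":0,"jaw":255},
    {"tx":0,"ty":-0.004,"tz":-0.0045,"ax":0,"ay":0,"az":0,"jaw":255},
    {"tx":0,"ty":-0.0045,"tz":-0.004,"ax":0,"ay":0,"az":0,"jaw":255},
    {"tx":0,"ty":-0.0045,"tz":-0.0035,"ax":0,"ay":0,"az":0,"jaw":255}
  ]
}}

```text
time: 18.55
tool_pos: [0.6052, 0.1218, 0.1965]
tool_rot: [0.002, 0.657, 0.754, -0.002]
contact_force: [0.2, -1.3, -12.3]
gripper_width: 0.19
```

```bash
python3 -c "
from h import *
levplan(-15,10)
f=snap('scene','12'); c=f['color'][150:265,220:345][...,::-1]; c=np.clip((c/255.)**.6*255,0,255).astype(np.uint8); cv2.imwrite('pics/s12.png',cv2.resize(c,None,fx=5,fy=5,interpolation=cv2.INTER_CUBIC))
"
```

```text
18.55 [0.6052 0.1218 0.1965] yaw 7.86 tilt [ 0.    -0.007 -1.   ] F [  0.2  -1.3 -12.3] T [-0.09 -0.15 -0.  ] w 0.19 [ 0.08  0.06  1.67 -0.01  1.42 -0.05]
lever 33.26255091416356 r 0.07017295450345411
28.4 [ 0.0004 -0.0052 -0.0029] [-0.  0. -0.]
23.6 [-0.     -0.0053 -0.0026] [-0.  0. -0.]
18.8 [-0.0001 -0.0055 -0.0021] [-0.  0. -0.]
14.0 [-0.     -0.0056 -0.0016] [-0.   0.1 -0. ]
9.1 [-0.0001 -0.0058 -0.0012] [-0.  0. -0.]
4.3 [ 0.     -0.0058 -0.0007] [-0.   0.1 -0. ]
-0.5 [-0.     -0.0059 -0.0002] [-0.  0. -0.]
-5.3 [-0.     -0.0059  0.0003] [-0.   0.1 -0. ]
-10.2 [-0.     -0.0059  0.0008] [-0.   0.  -0.1]
-15.0 [-0.0001 -0.0057  0.0013] [-0.   0.1 -0. ]
```

View pics/s12.png

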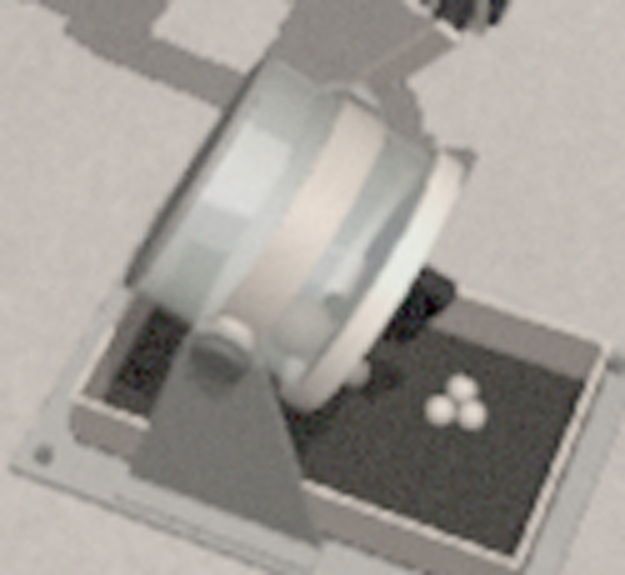

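```bash
python3 -c "
from h import *
for i in range(3): f=snap('scene','13%d'%i)
c=f['color'][150:265,220:345][...,::-1]; c=np.clip((c/255.)**.6*255,0,255).astype(np.uint8); cv2.imwrite('pics/s13.png',cv2.resize(c,None,fx=5,fy=5,interpolation=cv2.INTER_CUBIC))
levplan(79,9)
"
```

```text
18.75 [0.6045 0.1217 0.1969] yaw 7.86 tilt [-0.002 -0.007 -1.   ] F [-5.2 -2.3 -5.7] T [-0.29  0.89 -0.01] w 0.189 [ 0.08  0.06  1.67 -0.01  1.42 -0.05]
lever 32.62782959908696 r 0.07012653084124786
37.8 [0.0005 0.0051 0.0037] [-0.  0. -0.]
42.9 [0.     0.0048 0.0041] [-0.  0. -0.]
48.1 [0.0001 0.0044 0.0044] [-0.   0.1 -0. ]
53.2 [0.     0.004  0.0049] [-0.  0. -0.]
58.4 [0.     0.0036 0.0052] [-0.   0.1 -0. ]
63.5 [0.0001 0.003  0.0055] [-0.  0. -0.]
68.7 [0.     0.0026 0.0057] [-0.1  0.1 -0. ]
73.8 [0.    0.002 0.006] [-0.   0.  -0.1]
79.0 [0.     0.0015 0.0061] [-0.1  0.1 -0. ]
```

View pics/s13.png

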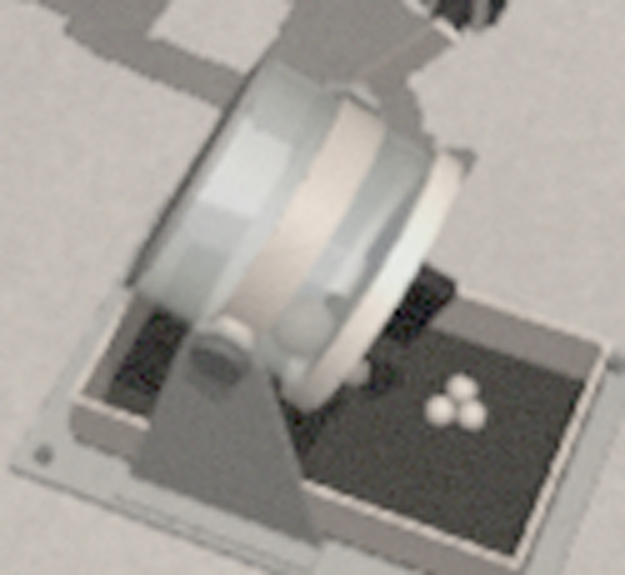

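Emit:
{"op": "move_arm", "data": {
  "rows": [
    {"tx":0,"ty":-0.005,"tz":-0.003,"ax":0,"ay":0,"az":0,"jaw":255},
    {"tx":0,"ty":-0.0055,"tz":-0.0025,"ax":0,"ay":0,"az":0,"jaw":255},
    {"tx":0,"ty":-0.0055,"tz":-0.002,"ax":0,"ay":0,"az":0,"jaw":255},
    {"tx":0,"ty":-0.0055,"tz":-0.0015,"ax":0,"ay":0,"az":0,"jaw":255},
    {"tx":0,"ty":-0.006,"tz":-0.001,"ax":0,"ay":0,"az":0,"jaw":255}
  ]
}}

```text
time: 19.25
tool_pos: [0.5784, 0.1181, 0.2072]
tool_rot: [0.004, 0.657, 0.754, -0.0]
contact_force: [5.2, -0.9, -13.1]
gripper_width: 0.184
```

```bash
python3 -c "
from h import *
levplan(-45,9)
f=snap('scene','14'); c=f['color'][150:265,220:345][...,::-1]; c=np.clip((c/255.)**.6*255,0,255).astype(np.uint8); cv2.imwrite('pics/s14.png',cv2.resize(c,None,fx=5,fy=5,interpolation=cv2.INTER_CUBIC))
"
```

```text
19.25 [0.5784 0.1181 0.2072] yaw 7.87 tilt [ 0.006 -0.006 -1.   ] F [  5.2  -0.9 -13.1] T [-0.01 -0.83  0.1 ] w 0.184 [ 0.08 -0.02  1.72 -0.01  1.43 -0.06]
lever 9.38108637908788 r 0.07030047662235474
3.3 [ 0.0003 -0.0074 -0.0006] [ 0.  0. -0.]
-2.7 [-0.     -0.0074 -0.    ] [ 0.  0. -0.]
-8.7 [-0.     -0.0073  0.0007] [ 0.   0.1 -0. ]
-14.8 [-0.0001 -0.0072  0.0014] [ 0.1  0.  -0. ]
-20.8 [ 0.     -0.0071  0.0023] [ 0.   0.1 -0. ]
-26.9 [ 0.     -0.0067  0.0029] [ 0.1  0.  -0. ]
-32.9 [-0.     -0.0064  0.0037] [ 0.   0.1 -0. ]
-39.0 [-0.     -0.006   0.0043] [ 0.1  0.  -0.1]
-45.0 [-0.     -0.0055  0.0049] [ 0.   0.1 -0. ]
```

View pics/s14.png

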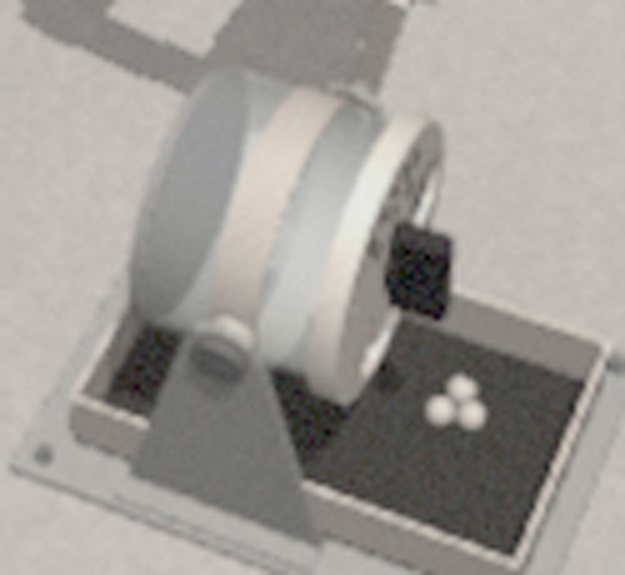

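Emit:
{"op": "move_arm", "data": {
  "rows": [
    {"tx":0,"ty":-0.007,"tz":-0.0005,"ax":0,"ay":0,"az":0,"jaw":255},
    {"tx":0,"ty":-0.007,"tz":0,"ax":0,"ay":0,"az":0,"jaw":255},
    {"tx":0,"ty":-0.007,"tz":0.0005,"ax":0,"ay":0,"az":0,"jaw":255},
    {"tx":0,"ty":-0.007,"tz":0.0015,"ax":0,"ay":0,"az":0,"jaw":255},
    {"tx":0,"ty":-0.007,"tz":0.002,"ax":0,"ay":0,"az":0,"jaw":255}
  ]
}}

```text
time: 19.8
tool_pos: [0.5473, 0.1137, 0.2052]
tool_rot: [0.011, 0.657, 0.754, 0.007]
contact_force: [10.5, 0.8, -13.4]
gripper_width: 0.185
```

```bash
cat >> h.py <<'E'
def both(t):
    o=[]
    for n,s in(('scene',np.s_[150:265,220:345]),('top',np.s_[115:215,195:275])):
        c=snap(n,t)['color'][s][...,::-1]; c=np.clip((c/255.)**.6*255,0,255).astype(np.uint8)
        k=3.5 if n=='scene' else 4.2
        c=cv2.resize(c,None,fx=k,fy=k,interpolation=cv2.INTER_CUBIC)[:402]; o.append(np.pad(c,((0,420-c.shape[0]),(0,0),(0,0))))
    cv2.imwrite(f'pics/b{t}.png',np.hstack(o))
E
python3 -c "
from h import *
levplan(-65,9); both('15')
"
```

```text
19.8 [0.5473 0.1137 0.2052] yaw 7.89 tilt [ 0.025 -0.003 -1.   ] F [ 10.5   0.8 -13.4] T [ 0.17 -1.47  0.07] w 0.185 [ 0.07 -0.1   1.81 -0.01  1.41 -0.06]
lever -16.48214728863922 r 0.07031816402433094
-21.9 [ 0.0003 -0.0062  0.0023] [ 0.2  0.  -0. ]
-27.3 [-0.0001 -0.006   0.0026] [ 0.2  0.  -0. ]
-32.7 [ 0.     -0.0058  0.0032] [ 0.1  0.1 -0. ]
-38.0 [ 0.     -0.0054  0.0037] [ 0.2  0.  -0. ]
-43.4 [ 0.     -0.0051  0.0043] [ 0.1  0.1 -0. ]
-48.8 [ 0.     -0.0046  0.0047] [ 0.2  0.  -0. ]
-54.2 [ 0.     -0.0041  0.0051] [ 0.1  0.1 -0. ]
-59.6 [ 0.     -0.0036  0.0055] [ 0.2  0.  -0.1]
-65.0 [ 0.     -0.0031  0.0058] [ 0.1  0.1 -0. ]
```

View pics/b15.png

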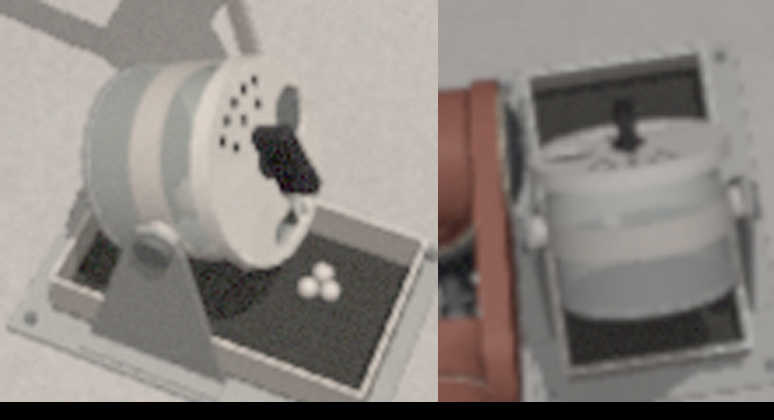

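```bash
python3 -c "
from h import *
c=load('scene','15')['color'][190:240,270:330][...,::-1]; cv2.imwrite('pics/z15.png',cv2.resize(c,None,fx=12,fy=12,interpolation=cv2.INTER_CUBIC))
"
```

```text
(no output)
```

View pics/z15.png

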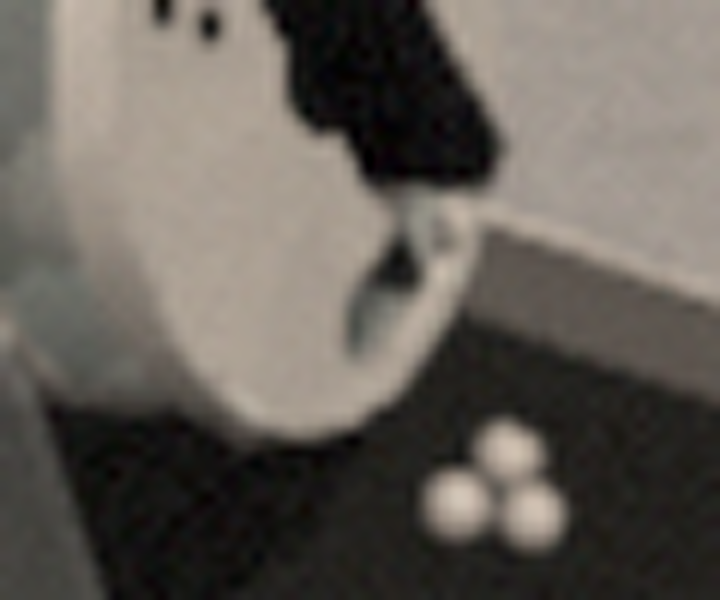

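```bash
python3 -c "
from h import *
o=[]
for t in('14','15'):
    c=load('scene',t)['color'][195:255,235:335][...,::-1]; o.append(cv2.resize(np.clip(c*3.5,0,255).astype(np.uint8),None,fx=5,fy=5,interpolation=cv2.INTER_CUBIC))
cv2.imwrite('pics/z16.png',np.vstack(o))
"
```

```text
(no output)
```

View pics/z16.png

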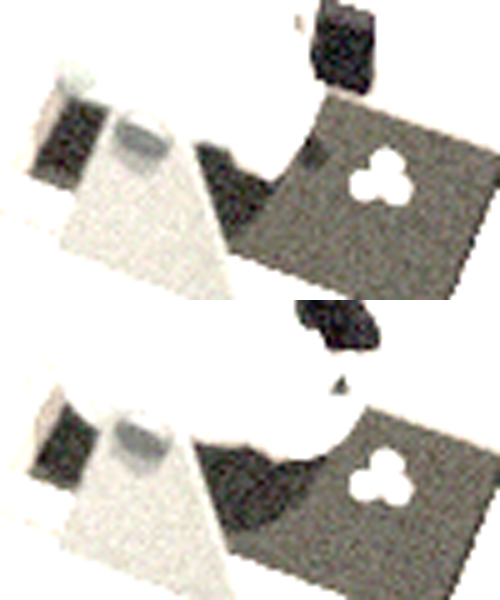

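```bash
python3 -c "
from h import *
o=[]
for t in('12','130','132','14'):
    c=load('scene',t)['color'][195:245,265:320][...,::-1]; o.append(cv2.resize(np.clip(c*1.3,0,255).astype(np.uint8),None,fx=7,fy=6,interpolation=cv2.INTER_CUBIC))
cv2.imwrite('pics/z17.png',np.vstack([np.hstack(o[:2]),np.hstack(o[2:])]))
"
```

View pics/z17.png

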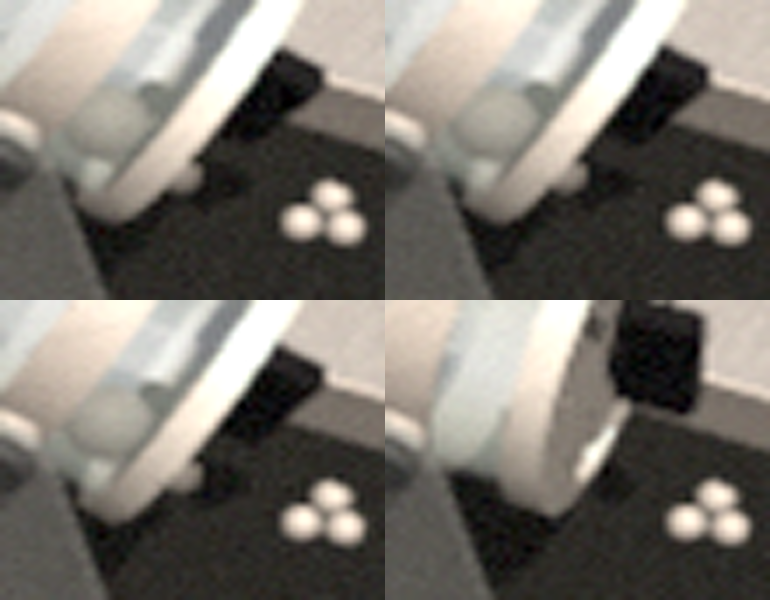

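```bash
python3 - <<'E'
from h import *
f=load('scene','12'); E=np.array([-D[1],D[0],0])
for px in((291.4,224.7),(296.7,226)):
    X=onz(f,*px,.020); q=X-np.array([.583,-.0135,.02]); print(X,'stand',q@D,q@E)
# opening centre at drum tilt T
g,_=0,0
for L in(33,-16.5,-79,9.4):
    T=np.radians(L+79)
    z=np.array([np.sin(T),np.cos(T)]); x=np.array([np.cos(T),-np.sin(T)])
    for e in(-.02,0,.02):
        s=.0545*x+.0535*z; W=np.array([.583,-.0135,.155])+s[0]*D+e*E+np.array([0,0,s[1]]); print(L,e,proj(f,W))
E
```

```text
[0.61811213 0.01461858 0.02      ] stand 0.03872378328998259 0.02289071222851445
[0.63219499 0.01845736 0.02      ] stand 0.05320703633809389 0.024706905640182963
33 -0.02 [282.64036851 222.39664906]
33 0 [285.63827892 216.38541183]
33 0.02 [288.58136661 210.48410197]
-16.5 -0.02 [299.79405645 217.62963404]
-16.5 0 [302.75338616 211.41082195]
-16.5 0.02 [305.65633896 205.31048177]
-79 -0.02 [294.30735758 196.09432823]
-79 0 [297.47633647 189.76950037]
-79 0.02 [300.5818316  183.57137698]
9.4 -0.02 [292.47844444 221.94120107]
9.4 0 [295.43639214 215.82915302]
9.4 0.02 [298.33931108 209.83081165]
```

Emit:
{"op": "move_arm", "data": {
  "rows": [
    {"tx":0,"ty":-0.006,"tz":0.0025,"ax":0.1,"ay":0,"az":0,"jaw":255},
    {"tx":0,"ty":-0.006,"tz":0.003,"ax":0.2,"ay":0,"az":0,"jaw":255},
    {"tx":0,"ty":-0.0055,"tz":0.0035,"ax":0.2,"ay":0,"az":0,"jaw":255},
    {"tx":0,"ty":-0.0055,"tz":0.004,"ax":0.2,"ay":0,"az":0,"jaw":255},
    {"tx":0,"ty":-0.005,"tz":0.0045,"ax":0.2,"ay":0,"az":0,"jaw":255}
  ]
}}

```text
time: 20.4
tool_pos: [0.5318, 0.1116, 0.1979]
tool_rot: [0.019, 0.657, 0.754, 0.017]
contact_force: [7.3, 1.4, -4.3]
gripper_width: 0.192
```

```bash
python3 -c "
from h import *
levplan(-79,8); both('16')
"
```

```text
20.4 [0.5318 0.1116 0.1979] yaw 7.91 tilt [ 0.051  0.001 -0.999] F [ 7.3  1.4 -4.3] T [ 0.13 -1.27  0.11] w 0.192 [ 0.07 -0.15  1.87 -0.    1.38 -0.07]
lever -30.62628301251566 r 0.0698389440820224
-36.7 [ 0.0002 -0.0064  0.0036] [ 0.4  0.  -0. ]
-42.7 [ 0.     -0.0059  0.0045] [ 0.4  0.1 -0. ]
-48.8 [ 0.     -0.0053  0.0051] [ 0.4  0.  -0. ]
-54.8 [ 0.     -0.0048  0.0057] [ 0.3  0.1 -0. ]
-60.9 [ 0.     -0.0041  0.0061] [ 0.4  0.  -0. ]
-66.9 [ 0.     -0.0033  0.0066] [ 0.3  0.1 -0. ]
-73.0 [ 0.     -0.0027  0.0069] [ 0.4  0.  -0.1]
-79.0 [ 0.     -0.0018  0.0071] [ 0.3  0.1 -0. ]
```

View pics/b16.png

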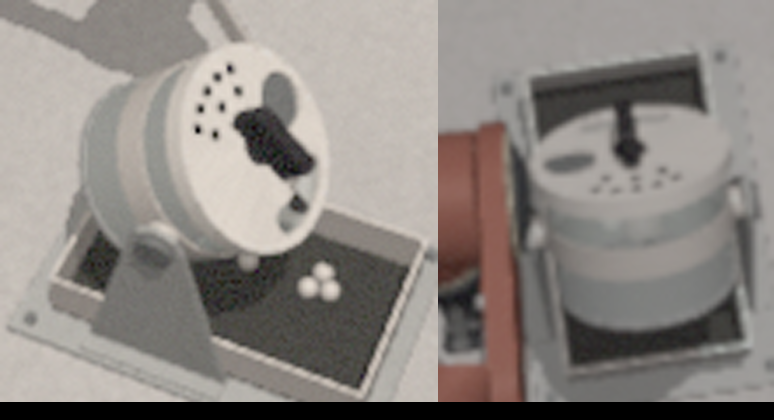

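The fourth knob is visible on the tray floor at (247,262), so all four are out. I'll finish swinging the drum upright.

Emit:
{"op": "move_arm", "data": {
  "rows": [
    {"tx":0,"ty":-0.0065,"tz":0.0035,"ax":0.5,"ay":0,"az":0,"jaw":255},
    {"tx":0,"ty":-0.006,"tz":0.0045,"ax":0.5,"ay":0,"az":0,"jaw":255},
    {"tx":0,"ty":-0.0055,"tz":0.005,"ax":0.5,"ay":0,"az":0,"jaw":255},
    {"tx":0,"ty":-0.005,"tz":0.0055,"ax":0.5,"ay":0,"az":0,"jaw":255},
    {"tx":0,"ty":-0.004,"tz":0.006,"ax":0.5,"ay":0,"az":0,"jaw":255}
  ]
}}

```text
time: 21.0
tool_pos: [0.5236, 0.1104, 0.1914]
tool_rot: [0.023, 0.656, 0.754, 0.022]
contact_force: [-0.1, 0.1, 7.6]
gripper_width: 0.188
```

```bash
python3 -c "
from h import *
levplan(-79,6)
"
```

```text
21.0 [0.5236 0.1104 0.1914] yaw 7.92 tilt [ 0.064  0.003 -0.998] F [-0.1  0.1  7.6] T [-0.02 -0.24  0.03] w 0.188 [ 0.07 -0.18  1.9  -0.    1.35 -0.07]
lever -39.312901721672915 r 0.06930918611366042
-45.9 [ 0.0002 -0.0067  0.0045] [ 0.6  0.1 -0. ]
-52.5 [-0.     -0.0056  0.0058] [ 0.6  0.1 -0. ]
-59.2 [-0.     -0.0048  0.0065] [ 0.6  0.  -0. ]
-65.8 [ 0.     -0.004   0.0071] [ 0.6  0.1 -0. ]
-72.4 [ 0.     -0.003   0.0074] [ 0.6  0.  -0. ]
-79.0 [ 0.     -0.0021  0.0078] [ 0.7  0.1 -0.1]
```

Emit:
{"op": "move_arm", "data": {
  "rows": [
    {"tx":0,"ty":-0.007,"tz":0.006,"ax":1.2,"ay":0,"az":0,"jaw":255},
    {"tx":0,"ty":-0.007,"tz":0.007,"ax":1.2,"ay":0,"az":0,"jaw":255},
    {"tx":0,"ty":-0.006,"tz":0.008,"ax":1.2,"ay":0,"az":0,"jaw":255},
    {"tx":0,"ty":-0.005,"tz":0.008,"ax":1.2,"ay":0,"az":0,"jaw":255}
  ]
}}

```text
time: 21.4
tool_pos: [0.5114, 0.1088, 0.1792]
tool_rot: [0.008, 0.657, 0.754, 0.004]
contact_force: [-1.1, -0.7, 8.3]
gripper_width: 0.19
```

```bash
python3 -c "
from h import *
levplan(-79,6)
"
```

```text
21.4 [0.5114 0.1088 0.1792] yaw 7.92 tilt [ 0.017 -0.004 -1.   ] F [-1.1 -0.7  8.3] T [-0.09  0.26 -0.07] w 0.19 [ 0.07 -0.17  1.91 -0.01  1.38 -0.07]
lever -53.64216928259562 r 0.06975633376194719
-57.9 [ 0.0001 -0.0032  0.0041] [ 0.2  0.1 -0. ]
-62.1 [ 0.0001 -0.0026  0.0044] [ 0.1  0.1 -0. ]
-66.3 [-0.     -0.0023  0.0046] [ 0.2  0.  -0. ]
-70.5 [-0.     -0.0019  0.0048] [ 0.1  0.1 -0. ]
-74.8 [-0.     -0.0016  0.0049] [ 0.2  0.  -0. ]
-79.0 [-0.     -0.0012  0.0051] [ 0.1  0.1 -0.1]
```

Emit:
{"op": "move_arm", "data": {
  "rows": [
    {"tx":0,"ty":-0.004,"tz":0.006,"ax":0.2,"ay":0,"az":0,"jaw":255},
    {"tx":0,"ty":-0.003,"tz":0.006,"ax":0.2,"ay":0,"az":0,"jaw":255},
    {"tx":0,"ty":-0.003,"tz":0.006,"ax":0.2,"ay":0,"az":0,"jaw":255},
    {"tx":0,"ty":-0.002,"tz":0.006,"ax":0.2,"ay":0,"az":0,"jaw":255},
    {"tx":0,"ty":-0.001,"tz":0.005,"ax":0.1,"ay":0,"az":0,"jaw":255}
  ]
}}

```text
time: 21.9
tool_pos: [0.5036, 0.1077, 0.1653]
tool_rot: [0.008, 0.657, 0.754, 0.003]
contact_force: [-4.2, -1.4, 7.4]
gripper_width: 0.186
```

```bash
python3 -c "
from h import *
levplan(-79,4)
"
```

```text
21.9 [0.5036 0.1077 0.1653] yaw 7.92 tilt [ 0.016 -0.005 -1.   ] F [-4.2 -1.4  7.4] T [-0.16  0.76 -0.  ] w 0.186 [ 0.07 -0.17  1.94 -0.01  1.36 -0.07]
lever -66.80305388074308 r 0.0697105231189323
-69.9 [ 0.0001 -0.0017  0.0033] [ 0.2  0.1 -0. ]
-72.9 [ 0.0001 -0.0012  0.0035] [ 0.2  0.1 -0. ]
-76.0 [-0.     -0.001   0.0036] [ 0.2  0.1 -0. ]
-79.0 [-0.     -0.0009  0.0037] [ 0.3  0.1 -0.1]
```

Emit:
{"op": "move_arm", "data": {
  "rows": [
    {"tx":0,"ty":-0.002,"tz":0.006,"ax":0.2,"ay":0,"az":0,"jaw":255},
    {"tx":0,"ty":-0.001,"tz":0.006,"ax":0.2,"ay":0,"az":0,"jaw":255},
    {"tx":0,"ty":-0.001,"tz":0.006,"ax":0.2,"ay":0,"az":0,"jaw":255},
    {"tx":0,"ty":0,"tz":0.005,"ax":0.2,"ay":0,"az":0,"jaw":255},
    {"tx":0,"ty":0,"tz":0.004,"ax":0,"ay":0,"az":0,"jaw":255},
    {"tx":0,"ty":0,"tz":0.004,"ax":0,"ay":0,"az":0,"jaw":255}
  ]
}}

```text
time: 22.5
tool_pos: [0.499, 0.107, 0.1507]
tool_rot: [0.003, 0.657, 0.754, -0.003]
contact_force: [-8.7, -1.7, 15.5]
gripper_width: 0.182
```

```bash
python3 -c "
from h import *
levplan(-79,4)
"
```

```text
22.5 [0.499  0.107  0.1507] yaw 7.91 tilt [-0.    -0.009 -1.   ] F [-8.7 -1.7 15.5] T [-0.29  1.42 -0.08] w 0.182 [ 0.07 -0.16  1.95 -0.01  1.35 -0.07]
lever -79.33522668374377 r 0.06989398828902993
-79.3 [ 0.0001 -0.0001 -0.0001] [-0.   0.1 -0. ]
-79.2 [ 0.      0.     -0.0001] [-0.   0.1 -0. ]
-79.1 [ 0.      0.0001 -0.0001] [-0.   0.1 -0. ]
-79.0 [ 0.     -0.     -0.0001] [-0.1  0.2 -0.1]
```

Emit:
{"op": "move_arm", "data": {
  "rows": [
    {"tx":0,"ty":0,"tz":0,"ax":0,"ay":0,"az":0,"jaw":255},
    {"tx":0,"ty":0,"tz":0,"ax":0,"ay":0,"az":0,"jaw":0},
    {"tx":0,"ty":0,"tz":0,"ax":0,"ay":0,"az":0,"jaw":0},
    {"tx":0,"ty":0,"tz":0,"ax":0,"ay":0,"az":0,"jaw":0},
    {"tx":0,"ty":0,"tz":0,"ax":0,"ay":0,"az":0,"jaw":0},
    {"tx":0,"ty":0,"tz":0,"ax":0,"ay":0,"az":0,"jaw":0},
    {"tx":0,"ty":0,"tz":0,"ax":0,"ay":0,"az":0,"jaw":0}
  ]
}}

```text
time: 23.2
tool_pos: [0.4976, 0.1073, 0.1521]
tool_rot: [0.002, 0.657, 0.754, -0.004]
contact_force: [0.1, -0.9, -0.8]
gripper_width: 0.997
```

```bash
python3 -c "
from h import *
levplan(-79,1); both('20')
"
```

```text
23.2 [0.4976 0.1073 0.1521] yaw 7.91 tilt [-0.003 -0.008 -1.   ] F [ 0.1 -0.9 -0.8] T [0.03 0.   0.  ] w 0.997 [ 0.07 -0.16  1.95 -0.01  1.35 -0.07]
lever -78.43349239981676 r 0.07151693506438776
-79.0 [-0.0004  0.0014  0.001 ] [-0.2  0.5 -0.1]
```

View pics/b20.png

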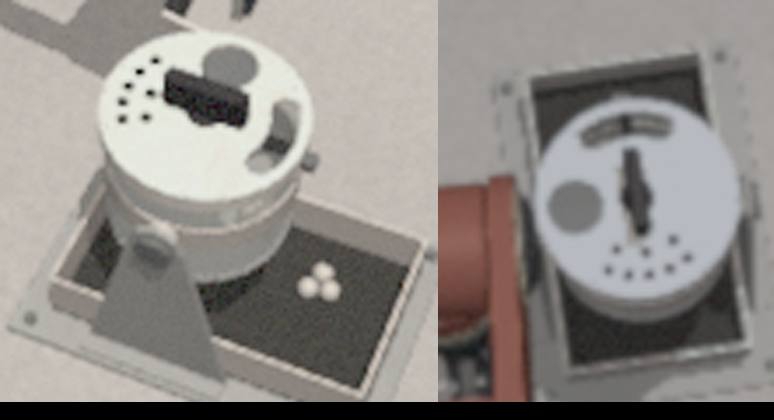

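The drum is upright, the cap is still centred and the jaws are open. Now lift straight up and away.

Emit:
{"op": "move_arm", "data": {
  "rows": [
    {"tx":0,"ty":0,"tz":-0.01,"ax":0,"ay":0,"az":0,"jaw":0},
    {"tx":0,"ty":0,"tz":-0.02,"ax":0,"ay":0,"az":0,"jaw":0},
    {"tx":0,"ty":0,"tz":-0.025,"ax":0,"ay":0,"az":0,"jaw":0},
    {"tx":0,"ty":0,"tz":-0.025,"ax":0,"ay":0,"az":0,"jaw":0},
    {"tx":0,"ty":0,"tz":-0.025,"ax":0,"ay":0,"az":0,"jaw":0},
    {"tx":0,"ty":0,"tz":-0.025,"ax":0,"ay":0,"az":0,"jaw":0},
    {"tx":0,"ty":-0.01,"tz":-0.02,"ax":0,"ay":0,"az":0,"jaw":0},
    {"tx":0,"ty":-0.02,"tz":-0.01,"ax":0,"ay":0,"az":0,"jaw":0},
    {"tx":0,"ty":-0.02,"tz":0,"ax":0,"ay":0,"az":0,"jaw":0},
    {"tx":0,"ty":0,"tz":0,"ax":0,"ay":0,"az":0,"jaw":0},
    {"tx":0,"ty":0,"tz":0,"ax":0,"ay":0,"az":0,"jaw":0},
    {"tx":0,"ty":0,"tz":0,"ax":0,"ay":0,"az":0,"jaw":0}
  ]
}}

```text
time: 24.5
tool_pos: [0.448, 0.1017, 0.3275]
tool_rot: [0.004, 0.657, 0.754, -0.001]
contact_force: [-0.1, -0.2, -0.2]
gripper_width: 0.999
```

```bash
python3 -c "
from h import *
show(); both('21')
o=load('scene','21')['color'][...,::-1]; cv2.imwrite('pics/s21.png',cv2.resize(o,(800,600)))
f=load('top','21'); P=lambda x,y,z: onz(f,195+(x-437.5+.5)/4.2-.5,115+(y+.5)/4.2-.5,z)
a=load('scene','21'); b=load('scene','0'); d=cv2.absdiff(a['color'],b['color']).max(-1); 
# lever handle compare with start
for t in('0','21'):
    g=cv2.cvtColor(load('scene',t)['color'],cv2.COLOR_RGB2GRAY)[138:162,262:285]; v,u=np.where(g<45); print(t,len(u),u.mean()+262,v.mean()+138)
"
```

```text
24.5 [0.448  0.1017 0.3275] yaw 7.9 tilt [ 0.005 -0.008 -1.   ] F [-0.1 -0.2 -0.2] T [ 0.07 -0.01 -0.  ] w 0.999 [ 0.07 -0.4   1.85 -0.01  1.68 -0.07]
0 83 272.93975903614455 146.50602409638554
21 83 273.13253012048193 146.0722891566265
```

View pics/b21.png

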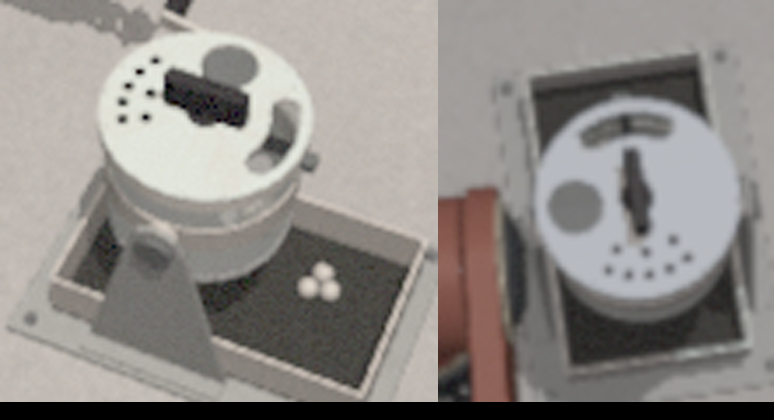

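View pics/s21.png

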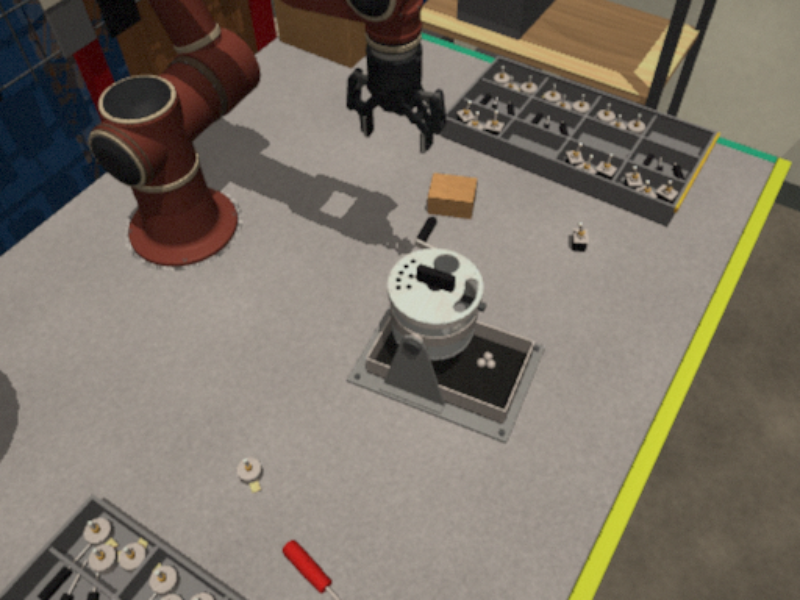

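```bash
python3 -c "
from plant import manip
print(manip.job_done())"
```

```text
the job is handed in; nothing more can be done
None
```

The job is done and handed in at about 24.6 s. All four small knobs are in the tray, and the big one should still be in the drum.

- **Cap:** I turned it about 90° clockwise with the drum upright, bringing the long curved opening over the outlet. The top view showed it centred on the outlet ridge, and the gripper's angle agreed to about 0.4°. It looked the same in the last picture.
- **Tipping:** I tipped the drum to its far stop twice, because only three knobs were visible in the tray after the first time.
- **Fourth knob:** I couldn't see it in the tray until the drum was swinging back. It then showed at the same pixel, about (291, 225), at two different drum angles, so it is lying on the tray floor under the drum. The upright drum hides it again, so the last pictures show only the other three knobs.
- **Big knob:** It was last seen inside the drum about two-thirds of the way over (33° past vertical at the lever). It never appeared in the tray. I couldn't see it after the drum was back upright.
- **Drum upright:** I swung it back until it pressed against its stop at about 15 N, then let go. The lever handle is within 0.5 pixel of where it started.
- **Forces and surroundings:** The largest contact force reading I saw was about 18 N. The arm finished clear, touching nothing, and the toggle, potentiometer, screwdriver and carton look unmoved.

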